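Set the click-stop range knob of a tile reader and take a reading

TASK

Lay the grey hand-held reader in its wooden cradle and there set its unmarked black range knob to exactly four clicks clockwise up from its lower stop, then let go of it. Then take the reader out by its body, hold it still for a good second with the lens about 10 cm from the glazed tile on the stand, pointing square at the tile's middle, and lay it back in the cradle and let go, with the knob still on the fourth click. Leave the tape roll, the jar and the beaker where they are.

Things in the scene. Friction and masses are not known exactly. Their poses are not given: they have to be found in the camera images.
- reader: Loose hand-held reader: grey box body 170 x 46 x 48 mm (x from -95 to +75 mm) lying flat, knob on top, black lens nose 38 mm wide at its +x end, to x = +100 mm; 0.4 to 0.65 kg. Origin: underside, on the centre line, 100 mm behind the lens face; x is the way the lens looks, z up. Offsets of the reader's points are in this frame. Starts on the table, outside the cradle.
- reader_body (a point): Place to grip the reader's body from above: between its black rubber side pads, x = +25 mm, half-way up (z = 24 mm); 46 mm wide across y. Same axes as the reader. The top of the body is at z = 48 mm.
- lens (a point): Centre of the reader's lens face (x = +100 mm, z = 24 mm); its x axis is the line of sight.
- knob_axis (a point): Point on the knob's axis (x = -60 mm, z = 68 mm), half-way up the black ribbed knob; fixed to the body, does not turn with the knob. The knob is round, 42 mm across, from z = 51 to 84 mm, on a collar 50 mm across (z = 47 to 51), with no mark. It turns about z: clockwise from above is up, anticlockwise is down to a hard lower stop. Loose on the table the reader turns along with it.
- knob_top (a point): Centre of the knob's top (z = 84 mm), fixed to the body. How the knob feels: spring click-stops, unevenly spaced, 20 to 30 degrees apart. The torque to leave one rises at once to 0.15 to 0.4 N m, falls to nothing at the ridge half-way, then the knob is drawn on into the next. Let go, it settles in the nearest.
- focus (a joint): Carriage inside the reader, driven by the knob (m): 0 on the lowest click-stop (number zero, about 4 degrees above the lower stop), growing clockwise by only 0.037 to 0.05 mm a click, too little to read through the noise. The fourth click-stop is at 0.15 mm (0.137 to 0.163 counts as it). The knob starts one to three clicks above zero; seven clicks lead to an upper stop.
- cradle_floor (a point): Fixed wooden cradle: centre of its floor, 8 mm over the table. The reader lies in it with its origin at this point and its axes along the cradle's (lens towards the cradle's +x), with 1.5 mm of play to each side and 3 mm to each end.
- cradle_grip (a point): Where point reader_body is when the reader lies in the cradle: 25 mm along the cradle's x, 24 mm above its floor. Same axes. Side rails 30 mm above the floor, flared in the top 8 mm, 75 mm over their outsides, stand at the cradle's x from -95 to -22 and from 58 to 75 mm: the gap of 80 mm is for fingers at the rubber pads. End stops 21 mm high at x = -98 and 78 mm.
- tile_face (a point): Middle of the glazed face of the test tile (about 72 x 50 x 10 mm) held upright on the fixed metal stand, 120 mm over the table; x points into the tile, so the reader looks square at it when its x axis lies along this x axis. The stand's base, 80 x 90 mm, reaches 30 mm in front of the face.
- tape: Bystander: roll of tape lying flat, 99 mm across, 25 mm high; origin at the centre of its underside.
- jar: Bystander: small colour jar, 48 mm across, 58 mm high; origin at the centre of its underside.
- beaker: Bystander: pale plastic beaker, 71 mm across, 93 mm high; origin at the centre of its underside.

How it is judged (in metres and radians):
On the way, in this order (a step that is already met when the one before it is completed fails the run):
1. the reader lies in the cradle, lens towards the cradle's +x (horizontal distance between reader_body and cradle_grip below 0.01 m and z of reader_body in the frame of cradle_floor between 0.02 and 0.028 m and angle between the x axis of reader_body and the x axis of cradle_floor, either way round below 0.12 rad and x of lens in the frame of cradle_floor above 0.05 m), for 0.2 s.
2. in the cradle, the knob rests on its fourth click-stop above the lower stop, let go (all of step 1 and value of joint focus between 0.000137 and 0.000163 m and contact force between the fingers and reader below 0.1 N), for 0.3 s.
3. the reader, set to four clicks, is held still with its lens 50 to 150 mm from the tile, square to within 17 degrees, its line of sight within 18 mm of the tile's middle sideways and up (x of tile_face in the frame of lens between 0.05 and 0.15 m and y of tile_face in the frame of lens between -0.018 and 0.018 m and z of tile_face in the frame of lens between -0.018 and 0.018 m and angle between the x axis of lens and the x axis of tile_face, either way round below 0.3 rad and linear speed of reader below 0.03 m/s and value of joint focus between 0.000137 and 0.000163 m), for 1 s.
At the end, for the whole second after the job is handed in: The reader lies in the cradle (within 10 mm and 0.12 rad of its place, about 4 mm in height, lens towards the cradle's +x), at rest and let go, its knob on the fourth click-stop (carriage 0.137 to 0.163 mm); tape roll, jar and beaker within 30 mm of where they stood (all of step 2 and linear speed of reader below 0.02 m/s and distance of each of tape, jar, beaker from where it was at the start of the episode below 0.03 m); the robot touches nothing.
It fails at once if a bystander (tape roll, jar or beaker) is moved by more than 30 mm or tipped over (distance of any of tape, jar, beaker from where it was at the start of the episode above 0.03 m or angle between any of tape, jar, beaker's own z axis and vertical above 0.4 rad).
It also fails if it takes over 72 s, if anything falls off the work surface, if the arm or the gripper's body presses on something with over 40 N, if the wrist force passes 120 N, or if a joint passes its speed limit or range.

ROBOT

A 7-joint arm with a two-finger parallel gripper is mounted at the origin on a cart in front of the work surface, level with it; the furniture and walls round the work are solid. World frame = base frame: x ahead of the robot, y to its left, z up, the work surface at z = 0. Lengths are in mm, angles in rad, forces in N, time in s.
With the tool pointing down it reaches from about 400 to 900 mm from the base axis. Payload 5.5 kg.
Tool frame: the origin (TCP) lies at the very end of the fingers, on their centre line; the grasp point (between the pads) lies 19 mm behind it (arm.grip_depth is the distance from the TCP to the grasp point, in mm); z points along the fingers, y is the direction in which the jaws open and shut (so a half turn about z gives the same grasp; the last joint's range is limited). The gripper opens to 92 mm and grips with 3 to 60 N. Pads are 19 mm wide; open, the fingers measure 130 mm over their backs; the gripper's body (75 mm by 190 mm) begins 47 mm behind the grasp point.
Start: joints at [1.452, 0.501, -0.427, 1.55, 0.221, 1.138, -0.21], TCP at [242.217, -603.184, 226.729] pointing down, gripper open.
Joint ranges: [-2.88, 2.88], [-0.31, 2.03], [-1.54, 1.56], [0.2, 2.42], [-1.41, 4.55], [0.19, 2.02], [-2.57, 2.57]. Speed limits (rad/s): [2.57, 2.57, 3.14, 3.14, 3.14, 3.14, 3.14].

INTERFACE

Orientations are given as a unit quaternion [w, x, y, z].
In Python, from plant import arm gives the robot as it stands.
- The arm moves only by the tool apply_moves, never from a script. Its argument "rows" is a list of rows, each a list of 7 numbers: the shift along the tool's x, y, z in m, then the turn, a rotation vector about the tool's x, y, z in rad, then the closure, from -1 (fully open) to 1 (shut). In form: [[tx, ty, tz, ax, ay, az, fingers], ...]. A call has exactly 10 rows; each row is the pose to reach, as a shift and turn from the pose measured when the call began, along the tool's axes at that moment; what a row does not reach only later rows make up. A row lasts 1/10 s, in which the tool goes at most 50 mm and 8.59 degrees, less where a joint would pass 70% of its speed; a pose out of reach is approached as far as the arm can. A call with a gripper value outside its range is refused whole. The fingers move at their own pace and stop on an object; "grip_force" is the grip in N (left out, the last holds). Time passes only in rows, so rows that repeat a pose let the fingers close, or fill a call up. It gives the time, the measured TCP pose, the force and the opening at its end, in the units of the state.
- arm.state(): the state, without advancing time (a new reading comes with each control period).
- arm.camera(name): name is "scene" or "top" or "wrist"; returns the picture (400x640x3 uint8, red, green, blue); there is no depth.
- arm.camera_info(name): a dict with "fx", "fy", "cx", "cy" (pixels), "distortion" ([k1, k2, p1, p2, k3] as OpenCV has them; the pictures are not rectified), "rvec" (rotation vector, rad) and "tvec" (3), from world to camera coordinates, as OpenCV has them. Camera axes: x right, y down, z forward; pixel columns grow to the right and rows downward; lengths in mm; the calibration is good to about 2 mm. A picture is of the moment at which its call begins: read the wrist's pose just before it. camera_info takes no time and is no camera call; for the wrist camera it gives the pose at the moment of the call.
- arm.hand_in(): hands the job in, once; it reports no verdict.
Trained networks look in the newest picture that a camera, given by its name, has taken for a name from the list of things; names that differ only in an ending like _2 or _b are one class to them, and where a whole thing is asked for, a point or a joint stands for the part that bears it (a point fixed in the world has none). Each returns a list of dicts, best first, with "confidence" (0 to 1); they miss things now and then, are a little off and sometimes report something else, mostly with a low value. They report only what shows in the picture. A call takes as long as a camera call.
- arm.find_in(thing, camera): "box" ([left, top, width, height] in pixels, round what is visible of it).
- arm.tip_of(thing, camera): "position" ([column, row] in pixels: a listed point, or the origin of a listed thing).
The state is a dict: "time": time; "joint_pos": joint angles; "qvel": joint speeds; "effort": joint torques, N m; "tcp_pos": TCP position; "orientation": TCP orientation; "wrist_force": force on the tool from outside, world axes, zero at the start; "moment": the same for the moment, N m; "opening": finger opening in mm.
Only numpy, scipy, OpenCV 4.12 (cv2) and the standard library are available. Lean on these libraries where they do the work, as an engineer would, in place of code of your own. Each camera call takes 0.05 s, during which the arm holds its last target.

## Working session

There is one attempt and no reset: what is moved stays moved. The work goes in short steps, Python scripts to look and compute and a tool call to move; the robot and the scene stay as the last step left them, time stands still between calls to the robot, and variables do not carry over. Pictures are saved under pics/ and viewed, and the job is handed in when it is done.

Besides the shell and the picture viewer there is one more tool, called after "Request:" as name([rows], argument=value, ...), one row to a line, values as JSON. apply_moves: Moves the arm, as the interface text tells. Its arguments: {"type":"object","properties":{"rows":{"type":"array"},"grip_force":{"type":"number"}},"required":["rows"]}

```bash
ls -la; mkdir -p pics; python3 - <<'E'
from plant import arm
import cv2
print(arm.state()); print(arm.grip_depth)
for n in ("scene","top","wrist"):
    im=arm.camera(n); cv2.imwrite(f"pics/a_{n}.png",im[:,:,::-1])
    print(n,arm.camera_info(n))
E
```

```text
total 12
drwxr-xr-x  3 agent agent 4096 Dec  7 14:50 .
drwxr-xr-x 23 root  root  4096 Dec  7 14:50 ..
drwxr-xr-x  2 agent agent 4096 Dec  7 14:50 pics
{'time': 0.0, 'joint_pos': array([ 1.45220659,  0.50183328, -0.4267632 ,  1.55144336,  0.22082116,
        1.13829546, -0.21029007]), 'qvel': array([ 0.00131091, -0.00126688, -0.0012324 , -0.00029213, -0.00126619,
       -0.00052748,  0.0014234 ]), 'effort': array([-2.09863456e-04, -5.66599417e+01, -5.81624642e+00, -2.79120576e+01,
       -6.87079271e-02,  3.09298304e-02,  1.74650827e-04]), 'tcp_pos': array([ 241.85574884, -602.58061269,  225.68777795]), 'orientation': array([-9.46446242e-04,  9.81829851e-01,  1.89760953e-01, -1.66486555e-04]), 'wrist_force': array([-0.40780683,  0.12078399,  0.1758478 ]), 'moment': array([0.0361058 , 0.02287374, 0.03770375]), 'opening': 91.76074118148624}
18.8
scene {'fx': 440.3854971922881, 'fy': 440.3854971922881, 'cx': 321.970987829496, 'cy': 197.69917331347935, 'distortion': array([0.01907712, 0.        , 0.        , 0.        , 0.        ]), 'rvec': array([ 0.67183692, -2.42129854,  1.40440383]), 'tvec': array([ 504.00352099,  223.92177549, 1298.49537026])}
top {'fx': 426.390135021183, 'fy': 426.390135021183, 'cx': 324.8158396142714, 'cy': 213.41369402231916, 'distortion': array([0.01887458, 0.        , 0.        , 0.        , 0.        ]), 'rvec': array([ 2.1197608 , -2.15459765,  0.18562428]), 'tvec': array([  42.38921956,  573.99249542, 1290.93394245])}
wrist {'fx': 295.67028989311507, 'fy': 295.67028989311507, 'cx': 318.54770775740576, 'cy': 194.7736376383934, 'distortion': array([-0.04463924,  0.        ,  0.        ,  0.        ,  0.        ]), 'rvec': array([-2.41542856,  1.63378157,  0.21789628]), 'tvec': array([-649.44737659,  -32.34688595,  388.54214014])}
```

View pics/a_scene.png

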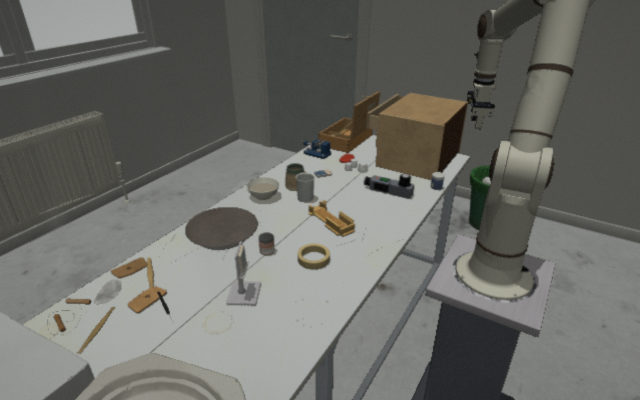

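View pics/a_top.png

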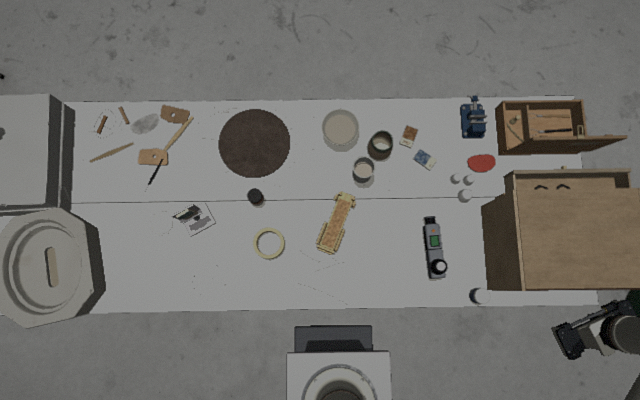

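View pics/a_wrist.png

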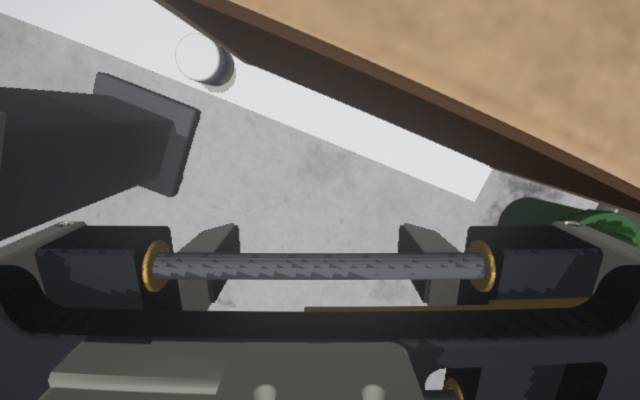

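The scene view shows the reader near (390,185), cradle (332,218), tape (314,256) and tile stand (243,280). In the top view the reader is at (435,250) with its nose up at (430,220), the cradle is at (337,222), and the tile is near (193,218).

```bash
cat > h.py <<'E'
import numpy as np, cv2
from plant import arm
def K(i): return np.array([[i['fx'],0,i['cx']],[0,i['fy'],i['cy']],[0,0,1]])
def ray(i,uv):
    p=cv2.undistortPoints(np.array([[uv]],float),K(i),np.array(i['distortion'])).ravel()
    R=cv2.Rodrigues(np.array(i['rvec']))[0]; c=-R.T@np.array(i['tvec'])
    d=R.T@np.array([p[0],p[1],1.]); return c,d/np.linalg.norm(d)
def plane(i,uv,z):
    c,d=ray(i,uv); return c+d*(z-c[2])/d[2]
def tri(obs):
    A=np.zeros((3,3));b=np.zeros(3)
    for i,uv in obs:
        c,d=ray(i,uv);P=np.eye(3)-np.outer(d,d);A+=P;b+=P@c
    x=np.linalg.solve(A,b)
    r=[np.linalg.norm((np.eye(3)-np.outer(d,d))@(x-c)) for c,d in (ray(i,uv) for i,uv in obs)]
    return x,r
def proj(i,X):
    return cv2.projectPoints(np.array(X,float).reshape(-1,3),np.array(i['rvec']),np.array(i['tvec']),K(i),np.array(i['distortion']))[0].reshape(-1,2)
from scipy.spatial.transform import Rotation as Ro
def pose():
    s=arm.state();q=s['orientation'];return np.array(s['tcp_pos']),Ro.from_quat([q[1],q[2],q[3],q[0]]),s
E
python3 - <<'E'
from h import *
np.set_printoptions(precision=1,suppress=True)
I={n:arm.camera_info(n) for n in("top","scene")}
for t in "reader_body lens knob_top cradle_floor cradle_grip tile_face tape jar beaker".split():
    o=[]
    for n in I:
        r=arm.tip_of(t,n)
        print(t,n,[(np.round(x['position'],1),round(x['confidence'],2)) for x in r[:3]])
        if r:o.append((I[n],r[0]['position']))
    if len(o)==2: print('   ',*tri(o))
print(arm.state()['time'])
for n in I:
    im=arm.camera(n); 
    c=im[180:300,160:460] if n=='top' else im[140:320,210:450]
    cv2.imwrite(f"pics/b_{n}.png",cv2.resize(c,None,fx=800/c.shape[1],fy=800/c.shape[1],interpolation=cv2.INTER_CUBIC)[:,:,::-1])
E
```

```text
reader_body top []
reader_body scene [(array([382.4, 186.4]), 0.6), (array([324.4, 210. ]), 0.23)]
lens top [(array([426., 213.]), 0.84), (array([430.6, 249.1]), 0.35), (array([443. , 267.9]), 0.2)]
lens scene [(array([363.5, 180.6]), 0.79), (array([242.9, 259.2]), 0.55), (array([402.2, 175.5]), 0.25)]
    [ 572.1 -292.1   23.3] [np.float64(3.073226005496183), np.float64(3.0732260054964295)]
knob_top top [(array([441. , 268.2]), 0.79)]
knob_top scene [(array([405.1, 179.3]), 0.89)]
    [ 401.6 -314.9   64.6] [np.float64(4.211180574897498), np.float64(4.211180574897545)]
cradle_floor top [(array([335.8, 221.8]), 0.83)]
cradle_floor scene [(array([326.5, 217. ]), 0.83)]
    [559.5   1.1  12.5] [np.float64(7.442722196878923), np.float64(7.442722196878989)]
cradle_grip top [(array([338.2, 213. ]), 0.74), (array([426.8, 216.7]), 0.5)]
cradle_grip scene [(array([322.3, 209.4]), 0.97)]
    [583.4  -7.1  32. ] [np.float64(5.912324523527903), np.float64(5.912324523527913)]
tile_face top [(array([188.7, 212.3]), 0.83)]
tile_face scene [(array([242. , 258.2]), 0.62)]
    [573.  437.5 116.6] [np.float64(0.20634644250441986), np.float64(0.20634644250421694)]
tape top [(array([267.9, 245.6]), 0.86)]
tape scene [(array([313.3, 261. ]), 0.66)]
    [483.9 218.8  -3.5] [np.float64(2.995021514649306), np.float64(2.995021514649331)]
jar top [(array([255.5, 198.2]), 0.56)]
jar scene [(array([267.2, 253.4]), 0.79)]
    [636.4 258.5  -7.4] [np.float64(2.0746932918032015), np.float64(2.0746932918031353)]
beaker top [(array([430.7, 249. ]), 0.41)]
beaker scene [(array([304.6, 200.8]), 0.94), (array([325.1, 208.9]), 0.59), (array([327.3, 214.3]), 0.46)]
    [ 595.8 -206.4  -12.6] [np.float64(167.154181999578), np.float64(167.15418199957807)]
1.05
```

View pics/b_top.png

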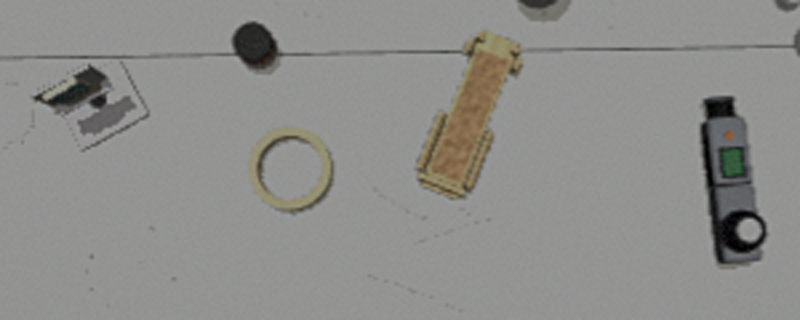

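View pics/b_scene.png

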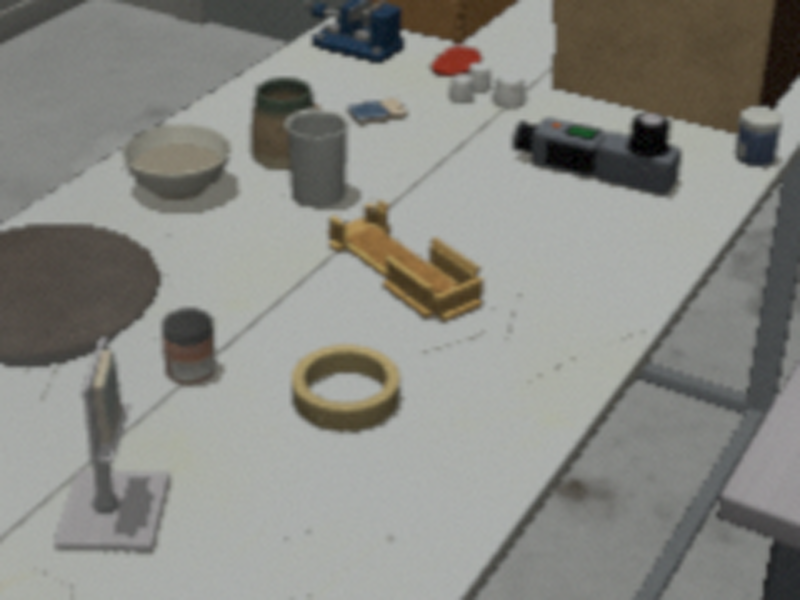

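```bash
cat >> h.py <<'E'
def down(yaw): # tool x at heading yaw, z down
    return Ro.from_euler('z',yaw)*Ro.from_rotvec([np.pi,0,0])
def go(*tgts):
    p,R,s=pose()
    for t in tgts:
        d=R.inv().apply(np.array(t[:3])-p)/1000
        rv=(R.inv()*(t[3] if isinstance(t[3],Ro) else down(t[3]))).as_rotvec()
        print(t[:3],'->',np.round(d,4).tolist(),np.round(rv,3).tolist(),'dist',round(np.linalg.norm(d),3))
E
python3 - <<'E'
from h import *
np.set_printoptions(precision=1,suppress=True)
t=arm.camera_info('top')
for n in('top','scene','wrist'):
    c,_=ray(arm.camera_info(n),(320,200)); print(n,c,_)
for uv in [(483,205),(483,290),(63,200),(600,305),(83,312),(471,297)]: print(uv,plane(t,uv,0))
for uv in [(515,171),(487,289)]: print(uv,[plane(t,uv,z)[:2] for z in(150,250)])
# reader
L=plane(t,(426,213),24);k=plane(t,(441,268.2),84);print(L,k,L-k,np.degrees(np.arctan2(*(L-k)[1::-1])))
for uv in [(430,217),(444,266)]: print(plane(t,uv,24),plane(t,uv,84))
p,R,s=pose();print(R.as_matrix())
go((350,-300,320,0.13),(242,-400,300,0.13))
E
```

```text
top [ 352.3   43.4 1368.1] [ 0.2  0.  -1. ]
scene [ -83.8 1131.8  837.9] [ 0.4 -0.7 -0.5]
wrist [ 306.9 -577.4  383.6] [-0.3 -0.1 -1. ]
(483, 205) [ 602.3 -483.8    0. ]
(483, 290) [ 329.8 -462.2    0. ]
(63, 200) [640.2 879.6   0. ]
(600, 305) [ 278.9 -822.2    0. ]
(83, 312) [284.5 788.    0. ]
(471, 297) [ 308.7 -422.8    0. ]
(515, 171) [array([ 675. , -527.7]), array([ 648.6, -480.8])]
(487, 289) [array([ 334.9, -418.2]), array([ 336.3, -380.3])]
[ 574.8 -290.7   24. ] [ 397.  -311.1   84. ] [177.8  20.4 -60. ] 6.534974167540773
[ 561.7 -302.7   24. ] [ 552.3 -287.3   84. ]
[ 405.8 -337.5   24. ] [ 403.4 -320.5   84. ]
[[ 0.9  0.4  0. ]
 [ 0.4 -0.9  0. ]
 [ 0.   0.  -1. ]]
(350, -300, 320) -> [0.213, -0.2412, -0.0932] [0.0, -0.0, 0.252] dist 0.335
(242, -400, 300) -> [0.0755, -0.1886, -0.0733] [0.0, -0.0, 0.252] dist 0.216
```

```bash
python3 - <<'E'
from h import *
go((242,-400,300,0.12),(430,-300,300,0.12))
E
```

```text
(242, -400, 300) -> [0.0755, -0.1886, -0.0733] [0.0, -0.0, 0.262] dist 0.216
(430, -300, 300) -> [0.2872, -0.2113, -0.0732] [0.0, -0.0, 0.262] dist 0.364
```

Request:
apply_moves([
  [0.038,-0.094,-0.037,0,0,0.13,-1],
  [0.075,-0.188,-0.073,0,0,0.262,-1],
  [0.075,-0.188,-0.073,0,0,0.262,-1],
  [0.075,-0.188,-0.073,0,0,0.262,-1],
  [0.13,-0.195,-0.073,0,0,0.262,-1],
  [0.18,-0.2,-0.073,0,0,0.262,-1],
  [0.23,-0.205,-0.073,0,0,0.262,-1],
  [0.287,-0.211,-0.073,0,0,0.262,-1],
  [0.287,-0.211,-0.073,0,0,0.262,-1],
  [0.287,-0.211,-0.073,0,0,0.262,-1],
])

```text
time: 2.15
tcp_pos: [433.4, -297.1, 300.1]
orientation: [-0.0, 0.998, 0.063, 0.001]
wrist_force: [-0.1, -0.1, 0.6]
opening: 92.1
```

```bash
cat >> h.py <<'E'
def snap(name,things,cam='wrist'):
    i=arm.camera_info(cam); im=arm.camera(cam); cv2.imwrite(f"pics/{name}.png",im[:,:,::-1])
    p,R,s=pose(); print('t',s['time'],'tcp',np.round(p,1))
    out={}
    for t in things:
        r=arm.tip_of(t,cam); print(t,[(np.round(x['position'],1).tolist(),round(x['confidence'],2)) for x in r[:3]])
        if r: out[t]=r[0]['position']
    return i,out
E
python3 - <<'E'
from h import *
import pickle
np.set_printoptions(precision=1,suppress=True)
i,o=snap('c_wrist',['lens','knob_top','reader_body'])
pickle.dump((i,o),open('c.pkl','wb'))
for k,z in(('lens',24),('knob_top',84),('reader_body',24)):
    if k in o: print(k,plane(i,o[k],z))
E
```

```text
t 2.2 tcp [ 431.2 -299.   299.8]
lens [([331.7, 72.0], 0.97)]
knob_top [([324.5, 195.3], 0.8), ([126.5, 52.7], 0.64), ([128.3, 28.9], 0.38)]
reader_body [([329.2, 127.5], 0.63)]
lens [ 563.  -299.1   24. ]
knob_top [ 403.6 -308.9   84. ]
reader_body [ 488.3 -305.7   24. ]
```

View pics/c_wrist.png

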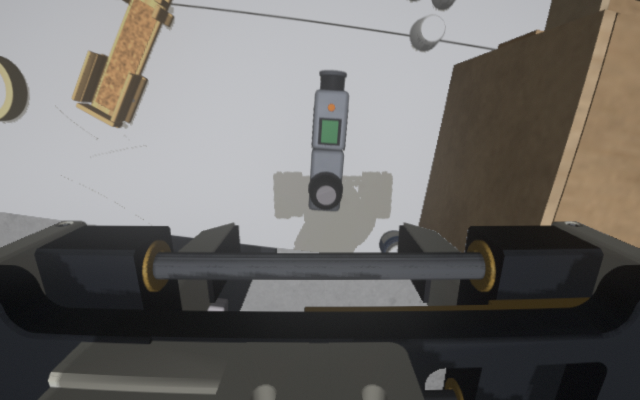

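```bash
python3 - <<'E'
from h import *
go((400,-304,200,0.061))
E
```

```text
(400, -304, 200) -> [-0.0285, -0.001, 0.0996] [0.0, 0.001, 0.057] dist 0.104
```

Request:
apply_moves([
  [-0.01,-0.0,0.04,0,0,0.03,-1],
  [-0.02,-0.001,0.08,0,0,0.057,-1],
  [-0.028,-0.001,0.1,0,0,0.057,-1],
  [-0.028,-0.001,0.1,0,0,0.057,-1],
  [-0.028,-0.001,0.1,0,0,0.057,-1],
  [-0.028,-0.001,0.1,0,0,0.057,-1],
  [-0.028,-0.001,0.1,0,0,0.057,-1],
  [-0.028,-0.001,0.1,0,0,0.057,-1],
  [-0.028,-0.001,0.1,0,0,0.057,-1],
  [-0.028,-0.001,0.1,0,0,0.057,-1],
])

```text
time: 3.35
tcp_pos: [400.8, -304.0, 199.8]
orientation: [0.0, 1.0, 0.03, -0.0]
wrist_force: [-0.1, -0.7, 0.5]
opening: 91.9
```

```bash
python3 - <<'E'
from h import *
import pickle
np.set_printoptions(precision=1,suppress=True)
i,o=snap('d_wrist',['lens','knob_top','reader_body'])
I0,o0=pickle.load(open('c.pkl','rb'))
for k,z in(('lens',24),('knob_top',84),('reader_body',24)):
    if k in o: print(k,plane(i,o[k],z),*tri([(i,o[k]),(I0,o0[k])]))
P=proj(i,[[403.6,-308.9,84],[563,-299.1,24]]);print(P)
E
```

```text
t 3.4 tcp [ 400.7 -303.9  199.7]
lens [([325.2, 20.4], 0.74)]
knob_top [([321.3, 186.4], 0.71)]
reader_body [([322.9, 96.5], 0.69)]
lens [ 564.9 -301.3   24. ] [ 561.7 -300.1   34.4] [np.float64(1.2559826954861582), np.float64(1.2559826954861621)]
knob_top [ 405.2 -306.7   84. ] [ 422.4 -305.   155.3] [np.float64(0.11256946355814705), np.float64(0.11256946355810885)]
reader_body [ 490.1 -303.7   24. ] [ 488.9 -304.1   48. ] [np.float64(0.6763013619444099), np.float64(0.6763013619445661)]
[[323.5 188.2]
 [322.9  22.3]]
```

View pics/d_wrist.png

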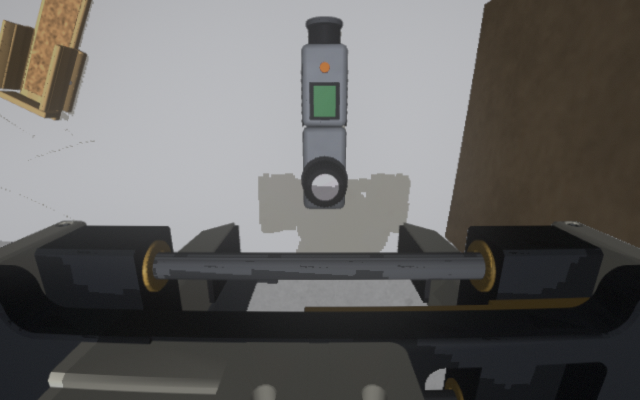

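```bash
python3 - <<'E'
from h import *
go((400,-150,230,-0.1),(492,23,230,-0.33))
E
```

```text
(400, -150, 230) -> [0.0088, -0.1536, -0.0305] [0.0, 0.001, 0.161] dist 0.157
(492, 23, 230) -> [0.1111, -0.3207, -0.0307] [0.0, 0.001, 0.391] dist 0.341
```

Request:
apply_moves([
  [0.015,-0.045,-0.03,0,0,0.1,-1],
  [0.03,-0.09,-0.03,0,0,0.2,-1],
  [0.05,-0.14,-0.03,0,0,0.3,-1],
  [0.065,-0.185,-0.03,0,0,0.391,-1],
  [0.08,-0.23,-0.03,0,0,0.391,-1],
  [0.095,-0.275,-0.03,0,0,0.391,-1],
  [0.111,-0.32,-0.03,0,0,0.391,-1],
  [0.111,-0.32,-0.03,0,0,0.391,-1],
  [0.111,-0.32,-0.03,0,0,0.391,-1],
  [0.111,-0.32,-0.03,0,0,0.391,-1],
])

```text
time: 4.55
tcp_pos: [491.6, 21.0, 229.0]
orientation: [0.001, 0.986, -0.165, -0.001]
wrist_force: [-0.5, -1.0, 0.0]
opening: 91.6
```

```bash
python3 - <<'E'
from h import *
import pickle
np.set_printoptions(precision=1,suppress=True)
i,o=snap('e_wrist',['cradle_floor','cradle_grip'])
pickle.dump((i,o),open('e.pkl','wb'))
for k,z in(('cradle_floor',8),('cradle_grip',32)):
    if k in o: print(k,plane(i,o[k],z))
im=cv2.imread('pics/e_wrist.png')[:240];cv2.imwrite('pics/e2.png',cv2.resize(im[0:240,160:480],(800,600),interpolation=cv2.INTER_CUBIC))
E
```

```text
t 4.6 tcp [491.6  20.5 229. ]
cradle_floor [([320.1, 112.4], 0.91)]
cradle_grip [([323.4, 87.2], 0.57)]
cradle_floor [559.8  -5.4   8. ]
cradle_grip [584.7 -17.7  32. ]
```

View pics/e2.png

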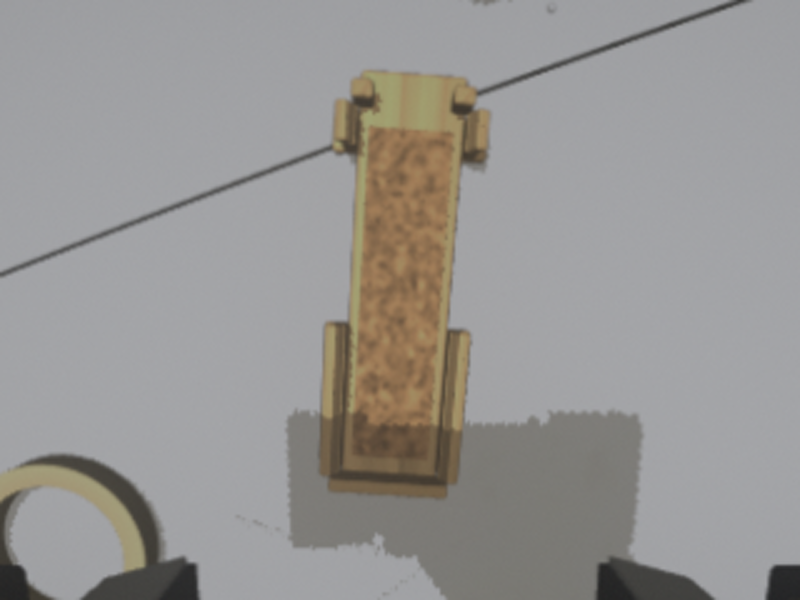

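```bash
python3 - <<'E'
from h import *
import pickle
from scipy.optimize import least_squares
np.set_printoptions(precision=2,suppress=True)
i,o=pickle.load(open('e.pkl','rb'))
M=[(-22,37.5,38),(-22,-37.5,38),(-95,37.5,38),(-95,-37.5,38),(75,37.5,38),(75,-37.5,38),(58,-37.5,38),(58,37.5,38)]
U=np.array([(329,322),(469,332),(321,474),(458,484),(336,100),(489,111),(486,160),(334,150)])/2.5+[160,0]
def X(p): 
    c,s=np.cos(p[2]),np.sin(p[2]); return [(p[0]+c*a-s*b,p[1]+s*a+c*b,z+p[3]) for a,b,z in M]
for free in (0,1):
    f=lambda p:(proj(i,X(np.append(p[:3],p[3]*free)))-U).ravel()
    r=least_squares(f,[560,-3,-.35,0]);print(r.x,'\n',r.fun.reshape(-1,2))
for n in('top','scene'):
    print(n,proj(arm.camera_info(n),[r.x[0],r.x[1],8]))
E
```

```text
[558.54  -5.53  -0.4    0.  ] 
 [[-4.52  1.95]
 [ 4.23  2.12]
 [-3.51  2.25]
 [ 3.14  1.99]
 [-3.79 -0.26]
 [ 4.19  0.17]
 [ 3.95 -2.79]
 [-3.67 -3.5 ]]
[559.36  -6.02  -0.4  -17.9 ] 
 [[-2.88  0.39]
 [ 2.77  0.38]
 [-1.87 -2.01]
 [ 2.01 -2.42]
 [-2.24  2.71]
 [ 2.24  2.88]
 [ 2.09 -0.94]
 [-2.09 -1.41]]
top [[336.93 219.94]]
scene [[329.63 217.5 ]]
```

```bash
python3 - <<'E'
from h import *
import pickle
i,o=pickle.load(open('e.pkl','rb'))
p=(559,-5.5,-0.397)
def W(a,b,z):
    c,s=np.cos(p[2]),np.sin(p[2]); return (p[0]+c*a-s*b,p[1]+s*a+c*b,z)
im=cv2.imread('pics/e_wrist.png')[0:240,160:480];im=cv2.resize(im,(800,600),interpolation=cv2.INTER_CUBIC)
def line(P,Q,col):
    a,b=proj(i,[W(*P),W(*Q)]); f=lambda q:tuple(int(v) for v in (q-[160,0])*2.5); cv2.line(im,f(a),f(b),col,1)
line((-98,-24.5,29),(-98,24.5,29),(0,0,255)); line((78,-30,29),(78,30,29),(0,0,255))
for s in(1,-1):
    for x0,x1 in((-95,-22),(58,75)):
        line((x0,s*37.5,38),(x1,s*37.5,38),(255,0,0)); line((x0,s*24.5,30),(x1,s*24.5,30),(0,255,0));line((x0,s*37.5,0),(x1,s*37.5,0),(255,0,255))
line((-95,0,8),(75,0,8),(255,255,0))
cv2.imwrite('pics/e3.png',im)
E
```

```text
(no output)
```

View pics/e3.png

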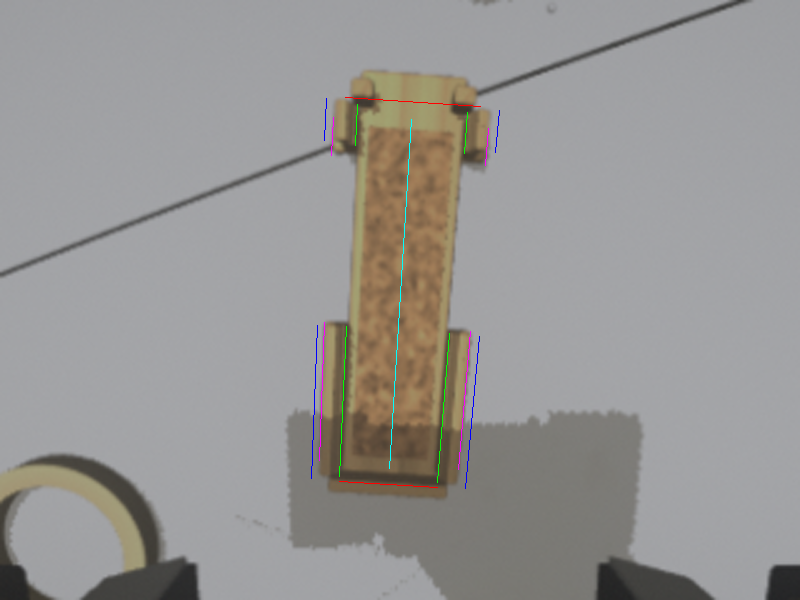

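```bash
python3 - <<'E'
from h import *
np.set_printoptions(precision=1,suppress=True)
t=arm.camera_info('top')
im=arm.camera('top')[185:255,160:240];cv2.imwrite('pics/f.png',cv2.resize(im,(800,700)[:2],interpolation=cv2.INTER_CUBIC)[:600,:,::-1])
im=arm.camera('scene')[235:310,210:280];cv2.imwrite('pics/g.png',cv2.resize(im,(560,600),interpolation=cv2.INTER_CUBIC)[:,:,::-1])
B=[plane(t,(160+a/2.6667,180+b/2.6667),3) for a,b in[(85,150),(150,115),(122,62)]]
print(B,B[1]-B[0],B[2]-B[1])
E
```

```text
[array([514.7, 460.2,   3. ]), array([556. , 383.4,   3. ]), array([621.8, 419.1,   3. ])] [ 41.3 -76.7   0. ] [65.8 35.7 -0. ]
```

View pics/f.png

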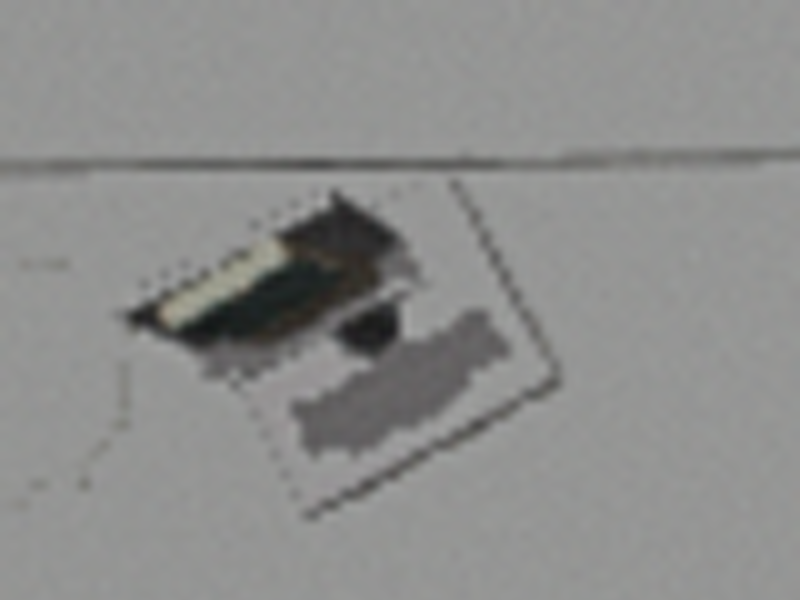

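View pics/g.png

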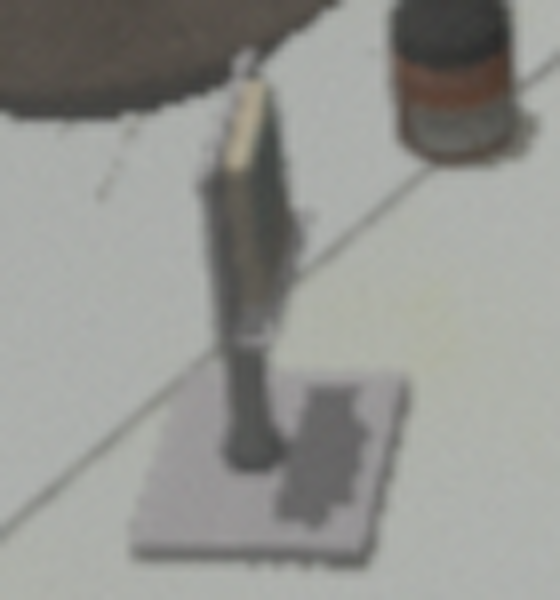

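```bash
python3 - <<'E'
from h import *
go((489,-304,150,0.055),(489,-304,5,0.055))
E
```

```text
(489, -304, 150) -> [0.1035, 0.3079, 0.0796] [0.001, 0.001, -0.388] dist 0.334
(489, -304, 5) -> [0.1036, 0.3078, 0.2246] [0.001, 0.001, -0.388] dist 0.395
```

Request:
apply_moves([
  [0.014,0.044,0.011,0,0,-0.13,-1],
  [0.028,0.088,0.022,0,0,-0.26,-1],
  [0.042,0.132,0.033,0,0,-0.388,-1],
  [0.056,0.176,0.044,0,0,-0.388,-1],
  [0.072,0.22,0.056,0,0,-0.388,-1],
  [0.088,0.264,0.068,0,0,-0.388,-1],
  [0.1035,0.308,0.08,0,0,-0.388,-1],
  [0.1035,0.308,0.1,0,0,-0.388,-1],
  [0.1035,0.308,0.14,0,0,-0.388,-1],
  [0.1035,0.308,0.155,0,0,-0.388,-1],
])

```text
time: 5.8
tcp_pos: [486.0, -304.3, 71.3]
orientation: [-0.001, 1.0, 0.026, -0.003]
wrist_force: [-0.9, 0.0, 0.2]
opening: 91.7
```

```bash
python3 - <<'E'
from h import *
p,R,s=pose();print(p,R.as_euler('zyx'),s['moment'],s['wrist_force'])
im=arm.camera('wrist');cv2.imwrite('pics/h.png',im[:,:,::-1])
go((489,-304,5,0.055),(489,-304,60,0.055))
E
```

```text
[ 485.95033045 -304.33931547   71.283016  ] [-0.05292647 -0.00565515 -3.13978582] [0.09077313 0.04522244 0.01121523] [-0.92433668  0.0465049   0.19521654]
(489, -304, 5) -> [0.004, 0.0012, 0.0651] [-0.004, 0.007, -0.001] dist 0.065
(489, -304, 60) -> [0.0036, 0.001, 0.0101] [-0.004, 0.007, -0.001] dist 0.011
```

View pics/h.png

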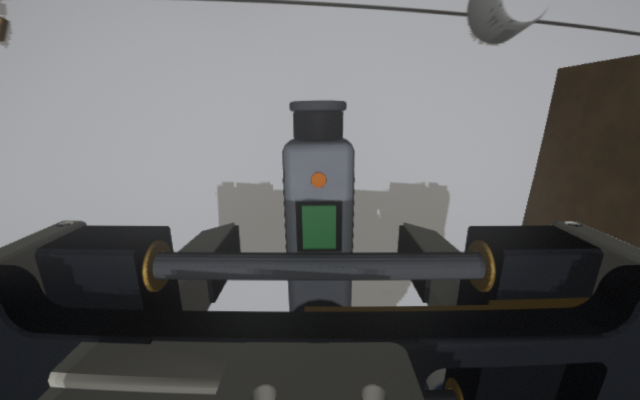

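Request:
apply_moves([
  [0.004,0.001,0.03,-0.004,0.007,0,-1],
  [0.004,0.001,0.055,-0.004,0.007,0,-1],
  [0.004,0.001,0.065,-0.004,0.007,0,-1],
  [0.004,0.001,0.065,-0.004,0.007,0,-1],
  [0.004,0.001,0.065,-0.004,0.007,0,1],
  [0.004,0.001,0.065,-0.004,0.007,0,1],
  [0.004,0.001,0.065,-0.004,0.007,0,1],
  [0.004,0.001,0.065,-0.004,0.007,0,1],
  [0.004,0.001,0.065,-0.004,0.007,0,1],
  [0.004,0.001,0.065,-0.004,0.007,0,1],
], grip_force=40)

```text
time: 6.85
tcp_pos: [489.1, -304.0, 5.3]
orientation: [0.0, 1.0, 0.027, 0.0]
wrist_force: [0.4, -0.1, -0.4]
opening: 48.5
```

```bash
python3 - <<'E'
from h import *
p,R,s=pose();print(p,R.as_euler('zyx'),s['moment'],s['wrist_force'],s['opening'])
go((489,-304,100,0.055))
E
```

```text
[ 489.05761656 -303.98979335    5.33861763] [-5.39453325e-02  1.43531403e-04  3.14096229e+00] [ 0.06896195  0.04204311 -0.02367153] [ 0.40925597 -0.10054485 -0.43325068] 48.48842703521051
(489, -304, 100) -> [-0.0, 0.0001, -0.0947] [0.001, -0.0, -0.001] dist 0.095
```

Request:
apply_moves([
  [0,0,0,0,0,0,1],
  [0,0,0,0,0,0,1],
  [0,0,-0.03,0,0,0,1],
  [0,0,-0.06,0,0,0,1],
  [0,0,-0.09,0,0,0,1],
  [0,0,-0.12,0,0,0,1],
  [0,0,-0.135,0,0,0,1],
  [0,0,-0.135,0,0,0,1],
  [0,0,-0.135,0,0,0,1],
  [0,0,-0.135,0,0,0,1],
])

```text
time: 7.85
tcp_pos: [487.6, -303.3, 138.3]
orientation: [-0.001, 1.0, 0.027, -0.001]
wrist_force: [0.7, -0.5, -5.6]
opening: 45.6
```

```bash
python3 - <<'E'
from h import *
p,R,s=pose();print(p,R.as_euler('zyx'),s['moment'],s['wrist_force'],s['opening'])
i=arm.camera_info('wrist')
im=arm.camera('wrist');cv2.imwrite('pics/i.png',im[:,:,::-1])
print(arm.tip_of('lens','wrist'))
def T(v): return p+R.apply(np.array(v))
# expected lens: tool x+75, z back 19 from tcp
print('exp lens',proj(i,[T((75,0,-19)),T((75,0,-19-19)),T((75,0,0))]))
for n in('top','scene'):
    im=arm.camera(n);cv2.imwrite(f'pics/i_{n}.png',im[:,:,::-1])
    print(n,[ (r['position'],r['confidence']) for t in('lens','knob_top') for r in arm.tip_of(t,n)[:1]], proj(arm.camera_info(n),[T((75,0,-19)),T((-85,0,-79))]))
E
```

```text
[ 487.55043493 -303.25998162  138.25859466] [-5.39258897e-02 -2.91404268e-03 -3.14024728e+00] [ 0.03861021 -0.10990644 -0.01943536] [ 0.68782319 -0.46671344 -5.60091452] 45.55379645392765
[{'position': [316.8, 99.9], 'confidence': 0.82}, {'position': [317.1, 273.0], 'confidence': 0.35}]
exp lens [[317.73165345 103.07695295]
 [317.6152324  101.10718222]
 [317.81964333 104.56590166]]
top [([439.0, 205.1], 0.65), ([454.9, 264.6], 0.81)] [[440.23575472 209.4651029 ]
 [453.33144177 264.04521648]]
scene [([368.1, 148.0], 0.95), ([408.2, 141.6], 0.69)] [[367.60606955 149.48902526]
 [409.43742587 142.53594532]]
```

View pics/i.png

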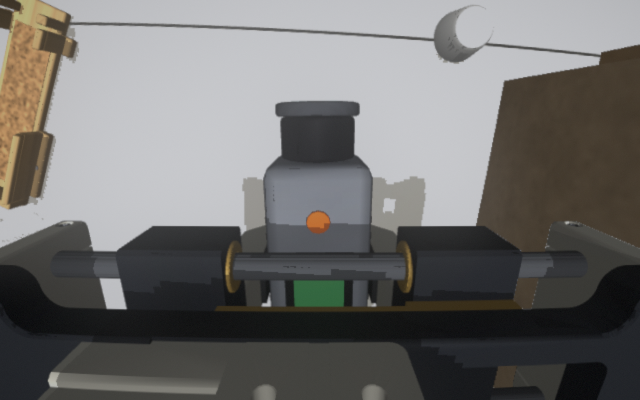

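View pics/i_scene.png

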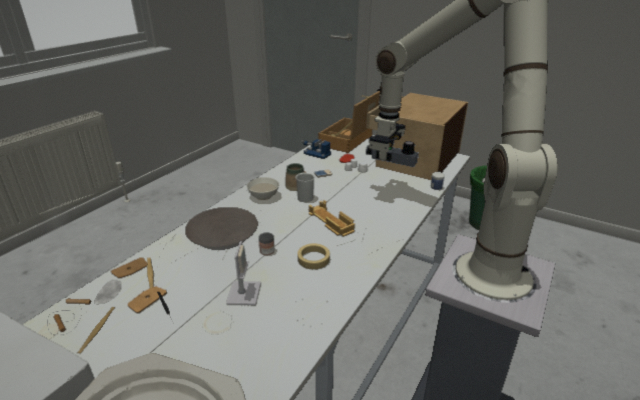

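```bash
python3 - <<'E'
from h import *
t=arm.camera_info('top')
print('beaker',plane(t,(363,172),0))
go((582,-15.2,70,-0.397),(582,-15.2,15,-0.397))
E
```

```text
beaker [719.59522931 -95.98860696   0.        ]
(582, -15.2, 70) -> [0.1085, -0.2831, 0.07] [0.0, 0.0, 0.451] dist 0.311
(582, -15.2, 15) -> [0.1085, -0.2831, 0.125] [0.0, 0.0, 0.451] dist 0.328
```

Request:
apply_moves([
  [0.014,-0.036,0.0,0,0,0.06,1],
  [0.03,-0.076,0.0,0,0,0.13,1],
  [0.046,-0.12,0.0,0,0,0.2,1],
  [0.063,-0.164,0.01,0,0,0.27,1],
  [0.08,-0.208,0.02,0,0,0.34,1],
  [0.095,-0.25,0.04,0,0,0.41,1],
  [0.1085,-0.283,0.06,0,0,0.451,1],
  [0.1085,-0.283,0.07,0,0,0.451,1],
  [0.1085,-0.283,0.07,0,0,0.451,1],
  [0.1085,-0.283,0.07,0,0,0.451,1],
])

```text
time: 9.25
tcp_pos: [581.8, -16.7, 69.9]
orientation: [0.001, 0.98, -0.198, -0.0]
wrist_force: [-0.4, -0.6, -4.8]
opening: 46.0
```

```bash
python3 - <<'E'
from h import *
p,R,s=pose();print(p,R.as_euler('zyx'),s['opening'])
i=arm.camera_info('wrist')
im=arm.camera('wrist');cv2.imwrite('pics/j.png',im[:,:,::-1])
go((582,-15.2,15,-0.397))
c=(559,-5.5,-0.397);
def W(a,b,z):
    C,S=np.cos(c[2]),np.sin(c[2]); return (c[0]+C*a-S*b,c[1]+S*a+C*b,z)
img=im[:,:,::-1].copy()
for s_ in(1,-1):
  for z,col in((38,(255,0,0)),(8,(0,255,0))):
    a,b=proj(i,[W(58,s_*37.5,z),W(75,s_*37.5,z)]).astype(int);cv2.line(img,tuple(map(int,a)),tuple(map(int,b)),col,1)
a,b=proj(i,[W(78,-30,29),W(78,30,29)]);cv2.line(img,tuple(map(int,a)),tuple(map(int,b)),(0,0,255),1)
cv2.imwrite('pics/j2.png',cv2.resize(img[0:240,160:480],(800,600),interpolation=cv2.INTER_CUBIC))
E
```

```text
[581.79610051 -16.65044699  69.86429625] [ 3.97639179e-01 -9.70847598e-04  3.14029858e+00] 45.99411362442174
(582, -15.2, 15) -> [-0.001, -0.0018, 0.0554] [0.001, -0.001, -0.002] dist 0.055
```

View pics/j2.png

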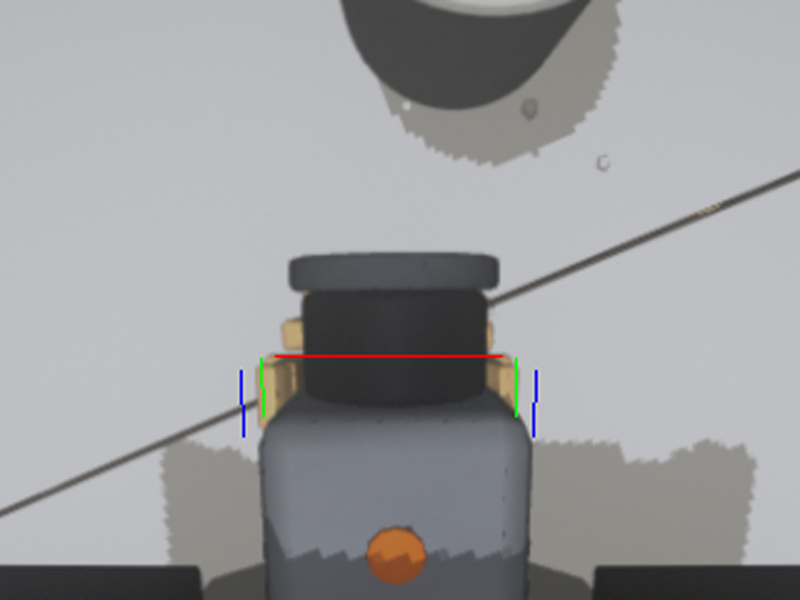

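Request:
apply_moves([
  [-0.0005,-0.0015,0,0,0,0,1],
  [-0.0005,-0.0015,0.02,0,0,0,1],
  [-0.0005,-0.0015,0.032,0,0,0,1],
  [-0.0005,-0.0015,0.042,0,0,0,1],
  [-0.0005,-0.0015,0.05,0,0,0,1],
  [-0.0005,-0.0015,0.0555,0,0,0,1],
  [-0.0005,-0.0015,0.0555,0,0,0,1],
  [-0.0005,-0.0015,0.0555,0,0,0,1],
  [-0.0005,-0.0015,0.0555,0,0,0,1],
  [-0.0005,-0.0015,0.0555,0,0,0,1],
])

```text
time: 10.3
tcp_pos: [582.3, -15.3, 14.9]
orientation: [0.0, 0.98, -0.198, 0.0]
wrist_force: [0.5, 3.0, -6.8]
opening: 45.9
```

```bash
python3 - <<'E'
from h import *
p,R,s=pose();print(p,R.as_euler('zyx'),s['opening'],s['wrist_force'],s['moment'])
E
```

```text
[582.27663758 -15.2660233   14.94000294] [3.98766361e-01 1.15568786e-04 3.14068295e+00] 45.89487004248283 [ 0.47511154  3.0324301  -6.82099743] [ 0.66538497 -0.39033193 -0.38596937]
```

Request:
apply_moves([
  [0,0,0.002,0,0,0,1],
  [0,0,0.002,0,0,0,-1],
  [0,0,0.002,0,0,0,-1],
  [0,0,0.002,0,0,0,-1],
  [0,0,0.002,0,0,0,-1],
  [0,0,-0.01,0,0,0,-1],
  [0,0,-0.05,0,0,0,-1],
  [0,0,-0.1,0,0,0,-1],
  [-0.04,0,-0.14,0,0,0,-1],
  [-0.085,0,-0.16,0,0,0,-1],
])

```text
time: 11.3
tcp_pos: [510.8, 16.1, 176.4]
orientation: [-0.0, 0.98, -0.199, 0.003]
wrist_force: [-1.2, 0.2, 1.0]
opening: 91.7
```

```bash
python3 - <<'E'
from h import *
np.set_printoptions(precision=1,suppress=True)
i,o=snap('k',['lens','knob_top','reader_body'])
p,R,s=pose();print(p,R.as_euler('zyx'),s['moment'])
for k,z in(('lens',32),('knob_top',92),('reader_body',32)):
    if k in o: print(k,plane(i,o[k],z))
for n in('top','scene'):
    im=arm.camera(n);I=arm.camera_info(n)
    c=im[180:280,290:420] if n=='top' else im[190:250,290:370]
    cv2.imwrite(f'pics/k_{n}.png',cv2.resize(c,None,fx=6,fy=6,interpolation=cv2.INTER_CUBIC)[:,:,::-1])
E
```

```text
t 11.35 tcp [503.1  20.4 177.6]
lens [([320.3, 23.2], 0.69)]
knob_top [([316.3, 205.1], 0.89)]
reader_body [([319.0, 107.9], 0.82)]
[508.7  15.9 174.2] [0.4 0.  3.1] [ 0.   0.  -0.1]
lens [652.1 -45.8  32. ]
knob_top [508.   19.1  92. ]
reader_body [582.3 -14.9  32. ]
```

View pics/k.png

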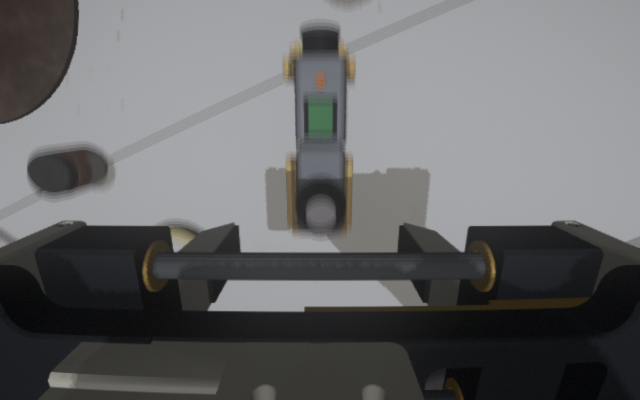

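View pics/k_scene.png

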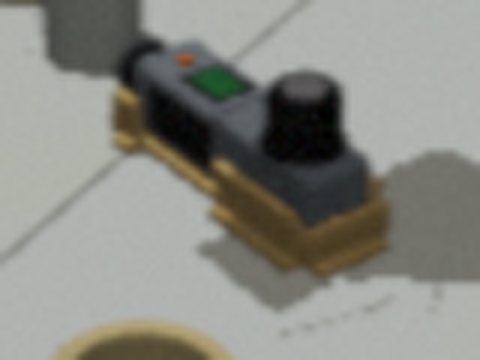

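```bash
python3 - <<'E'
from h import *
np.set_printoptions(precision=2,suppress=True)
i,o=snap('l',['lens','knob_top','reader_body'])
p,R,s=pose();print(p,R.as_euler('zyx'),s['moment'],s['joint_pos'])
for k,z in(('lens',32),('knob_top',92),('reader_body',32)):
    if k in o: print(k,plane(i,o[k],z))
im=cv2.imread('pics/l.png')[:240,160:480]
img=cv2.resize(im,(800,600),interpolation=cv2.INTER_CUBIC)
import math
for X in [(503.8,17.6)]:
  for z,r in((92,21),):
    pts=proj(i,[(X[0]+r*math.cos(a),X[1]+r*math.sin(a),z) for a in np.linspace(0,6.28,60)])
    for q in pts: cv2.circle(img,tuple(int(v) for v in (q-[160,0])*2.5),1,(0,0,255),-1)
cv2.imwrite('pics/l2.png',img)
E
```

```text
t 11.65 tcp [509.1  15.2 172.2]
lens [([318.2, 19.0], 0.92)]
knob_top [([314.1, 207.9], 0.74)]
reader_body [([316.6, 18.9], 0.65), ([318.9, 102.3], 0.58)]
[508.65  15.65 171.68] [ 0.4  -0.    3.14] [ 0.05  0.07 -0.01] [ 0.45  0.35 -0.63  1.95  0.26  0.92 -2.28]
lens [652.54 -45.72  32.  ]
knob_top [505.33  20.37  92.  ]
reader_body [653.18 -44.41  32.  ]
```

View pics/l2.png

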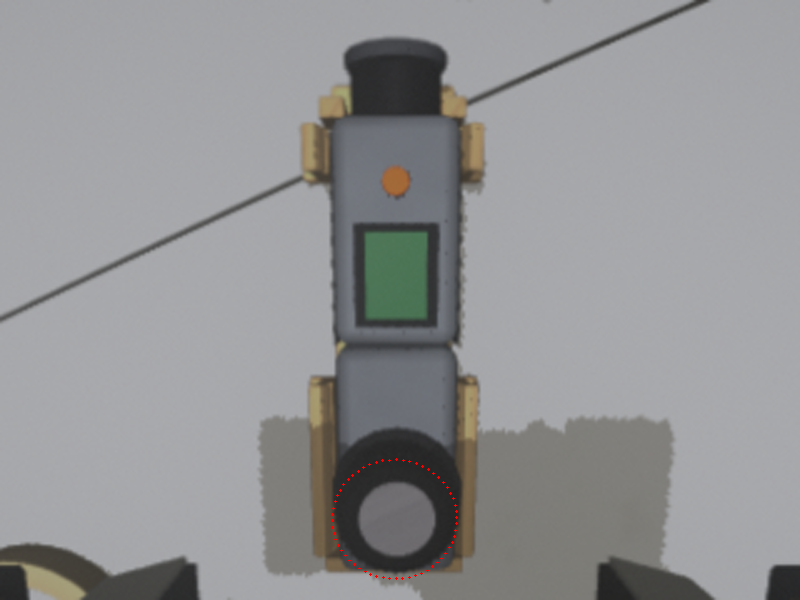

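```bash
python3 - <<'E'
from h import *
go((504.2,17.2,62,-0.397))
E
```

```text
(504.2, 17.2, 62) -> [-0.0046, 0.0002, 0.1097] [0.001, 0.001, -0.003] dist 0.11
```

Request:
apply_moves([
  [-0.0045,0,0.03,0.001,0.001,-0.003,-1],
  [-0.0045,0,0.06,0.001,0.001,-0.003,-1],
  [-0.0045,0,0.09,0.001,0.001,-0.003,-1],
  [-0.0045,0,0.11,0.001,0.001,-0.003,-1],
  [-0.0045,0,0.11,0.001,0.001,-0.003,-1],
  [-0.0045,0,0.11,0.001,0.001,-0.003,1],
  [-0.0045,0,0.11,0.001,0.001,-0.003,1],
  [-0.0045,0,0.11,0.001,0.001,-0.003,1],
  [-0.0045,0,0.11,0.001,0.001,-0.003,1],
  [-0.0045,0,0.11,0.001,0.001,-0.003,1],
], grip_force=40)

```text
time: 12.8
tcp_pos: [504.8, 17.2, 62.4]
orientation: [-0.0, 0.98, -0.197, 0.001]
wrist_force: [-0.5, 0.1, -0.6]
opening: 56.7
```

```bash
cat >> h.py <<'E'
def st(x=504.2,y=17.2,z=62):
    np.set_printoptions(precision=3,suppress=True)
    p,R,s=pose();print('t',round(s['time'],2),p,'yaw',-R.as_euler('zyx')[0],'M',s['moment'],'F',s['wrist_force'],'op',s['opening'],'j7',s['joint_pos'][6], 'eff7',s['effort'][6])
    d=R.inv().apply(np.array([x,y,z])-p)/1000
    print('  corr',d)
E
python3 -c "
from h import *
st()"
```

```text
t 12.8 [504.847  17.234  62.361] yaw -0.39684128840356636 M [0.096 0.07  0.005] F [-0.511  0.065 -0.559] op 56.66772829570611 j7 -2.407543541236166 eff7 0.001910686696646735
  corr [-0.001  0.     0.   ]
```

Request:
apply_moves([
  [0,0,0,0,0,0,1],
  [0,0,0,0,0,0,1],
  [0,0,0,0,0,0,1],
  [0,0,0,0,0,0,1],
  [0,0,0,0,0,-0.08,1],
  [0,0,0,0,0,-0.16,1],
  [0,0,0,0,0,-0.24,1],
  [0,0,0,0,0,-0.32,1],
  [0,0,0,0,0,-0.4,1],
  [0,0,0,0,0,-0.4,1],
])

```text
time: 13.8
tcp_pos: [505.3, 17.7, 62.7]
orientation: [-0.0, 1.0, 0.002, 0.001]
wrist_force: [0.0, 1.2, 4.8]
opening: 41.2
```

```bash
python3 -c "
from h import *
st()"
```

```text
t 13.8 [505.287  17.717  62.675] yaw 0.004293334594088538 M [0.344 0.054 0.007] F [0.036 1.168 4.829] op 41.22733722108044 j7 -2.070082100907407 eff7 0.6395208835601807
  corr [-0.001  0.001  0.001]
```

Request:
apply_moves([
  [-0.0005,0,0,0,0,-0.09,1],
  [-0.0005,0,0,0,0,-0.18,1],
  [-0.0005,0,0,0,0,-0.27,1],
  [-0.0005,0,0,0,0,-0.36,1],
  [-0.0005,0,0,0,0,-0.45,1],
  [-0.0005,0,0,0,0,-0.54,1],
  [-0.0005,0,0,0,0,-0.63,1],
  [-0.0005,0,0,0,0,-0.72,1],
  [-0.0005,0,0,0,0,-0.8,1],
  [-0.0005,0,0,0,0,-0.8,1],
])

```text
time: 14.8
tcp_pos: [505.0, 17.8, 62.7]
orientation: [-0.0, 0.92, 0.391, 0.001]
wrist_force: [-0.9, 0.2, 0.8]
opening: 41.0
```

```bash
python3 -c "
from h import *
st()"
```

```text
t 14.8 [505.041  17.79   62.732] yaw 0.8028835487621167 M [-0.495 -0.19  -0.198] F [-0.948  0.226  0.8  ] op 41.00291590958047 j7 -1.3970353060707124 eff7 0.8855563402175903
  corr [-0.001 -0.     0.001]
```

Request:
apply_moves([
  [-0.0005,0,0,0,0,-0.08,1],
  [-0.0005,0,0,0,0,-0.16,1],
  [-0.0005,0,0,0,0,-0.24,1],
  [-0.0005,0,0,0,0,-0.32,1],
  [-0.0005,0,0,0,0,-0.4,1],
  [-0.0005,0,0,0,0,-0.48,1],
  [-0.0005,0,0,0,0,-0.56,1],
  [-0.0005,0,0,0,0,-0.64,1],
  [-0.0005,0,0,0,0,-0.7,1],
  [-0.0005,0,0,0,0,-0.7,1],
])

```text
time: 15.8
tcp_pos: [504.4, 19.3, 62.6]
orientation: [-0.001, 0.732, 0.681, 0.002]
wrist_force: [-1.1, 6.3, 1.7]
opening: 41.3
```

```bash
python3 -c "
from h import *
st()"
```

```text
t 15.8 [504.41   19.257  62.637] yaw 1.4995860692900778 M [ 1.044 -0.055 -0.829] F [-1.072  6.349  1.676] op 41.30140229804357 j7 -0.8046023294737914 eff7 1.3950429484248161
  corr [-0.002 -0.     0.001]
```

Request:
apply_moves([
  [0,0,0,0,0,0,-0.3],
  [0,0,0,0,0,0,-0.3],
  [-0.001,0,0.0005,0,0,0,-0.3],
  [-0.001,0,0.0005,0,0,0,-0.3],
  [-0.001,0,0.0005,0,0,0,1],
  [-0.001,0,0.0005,0,0,0,1],
  [-0.001,0,0.0005,0,0,0,1],
  [-0.001,0,0.0005,0,0,0,1],
  [-0.001,0,0.0005,0,0,0,1],
  [-0.001,0,0.0005,0,0,0,1],
])

```text
time: 16.8
tcp_pos: [504.4, 18.2, 62.2]
orientation: [-0.001, 0.732, 0.681, 0.002]
wrist_force: [0.6, -1.3, 0.8]
opening: 41.1
```

```bash
python3 -c "
from h import *
st()"
```

```text
t 16.8 [504.404  18.207  62.15 ] yaw 1.4995075312834854 M [-0.069 -0.165  0.001] F [ 0.587 -1.347  0.767] op 41.06714585770186 j7 -0.803486712437956 eff7 0.022904551005922258
  corr [-0.001 -0.     0.   ]
```

Request:
apply_moves([
  [0,0,0,0,0,-0.05,1],
  [0,0,0,0,0,-0.1,1],
  [0,0,0,0,0,-0.15,1],
  [0,0,0,0,0,-0.15,1],
  [0,0,0,0,0,-0.15,1],
  [0,0,0,0,0,-0.15,1],
  [0,0,0,0,0,-0.15,1],
  [0,0,0,0,0,-0.15,1],
  [0,0,0,0,0,-0.15,1],
  [0,0,0,0,0,-0.15,1],
])

```text
time: 17.8
tcp_pos: [504.3, 18.7, 62.3]
orientation: [-0.001, 0.679, 0.734, 0.003]
wrist_force: [-1.5, 5.1, 1.7]
opening: 41.4
```

```bash
python3 -c "
from h import *
st()"
```

```text
t 17.8 [504.318  18.734  62.253] yaw 1.6497268394534457 M [ 0.999  0.16  -0.86 ] F [-1.546  5.055  1.708] op 41.44104865100264 j7 -0.6751135888892315 eff7 0.8659961633384228
  corr [-0.002 -0.     0.   ]
```

Request:
apply_moves([
  [0,0,0,0,0,0,-0.3],
  [0,0,0,0,0,0,-0.3],
  [-0.001,0,0,0,0,0,-0.3],
  [-0.001,0,0,0,0,0,-0.3],
  [-0.001,0,0,0,0,0,1],
  [-0.001,0,0,0,0,0,1],
  [-0.001,0,0,0,0,0,1],
  [-0.001,0,0,0,0,0,1],
  [-0.001,0,0,0,0,0,1],
  [-0.001,0,0,0,0,0,1],
], grip_force=50)

```text
time: 18.8
tcp_pos: [504.5, 17.7, 62.2]
orientation: [-0.001, 0.679, 0.734, 0.003]
wrist_force: [0.1, -0.4, 0.7]
opening: 41.2
```

```bash
python3 -c "
from h import *
st()"
```

```text
t 18.8 [504.458  17.679  62.228] yaw 1.64969907496797 M [-0.12  -0.218 -0.002] F [ 0.126 -0.389  0.735] op 41.20821449051067 j7 -0.6731708521800782 eff7 0.004865466908086091
  corr [-0. -0.  0.]
```

Request:
apply_moves([
  [0,0,0,0,0,0.06,1],
  [0,0,0,0,0,0.12,1],
  [0,0,0,0,0,0.18,1],
  [0,0,0,0,0,0.24,1],
  [0,0,0,0,0,0.3,1],
  [0,0,0,0,0,0.36,1],
  [0,0,0,0,0,0.41,1],
  [0,0,0,0,0,0.41,1],
  [0,0,0,0,0,0.41,1],
  [0,0,0,0,0,0.41,1],
])

```text
time: 19.8
tcp_pos: [504.5, 17.7, 62.2]
orientation: [-0.001, 0.814, 0.581, 0.002]
wrist_force: [-0.3, 0.5, -0.5]
opening: 41.2
```

```bash
python3 -c "
from h import *
st()"
```

```text
t 19.8 [504.505  17.734  62.246] yaw 1.2407543338199665 M [ 0.059 -0.409 -0.007] F [-0.291  0.521 -0.515] op 41.181172892338424 j7 -1.0226222385015256 eff7 -0.0433085672557354
  corr [-0.001 -0.     0.   ]
```

Request:
apply_moves([
  [0,0,0,0,0,0,-0.3],
  [0,0,0,0,0,0,-0.3],
  [0,0,0,0,0,0,-0.3],
  [0,0,0,0,0,0,-0.3],
  [0,0,0,0,0,0,1],
  [0,0,0,0,0,0,1],
  [0,0,0,0,0,0,1],
  [0,0,0,0,0,0,1],
  [0,0,0,0,0,0,1],
  [0,0,0,0,0,0,1],
])

```text
time: 20.8
tcp_pos: [504.5, 17.7, 62.3]
orientation: [-0.001, 0.814, 0.581, 0.002]
wrist_force: [-0.2, 0.5, 0.8]
opening: 41.4
```

```bash
python3 -c "
from h import *
st()"
```

```text
t 20.8 [504.499  17.732  62.268] yaw 1.2409558695662126 M [-0.026  0.039  0.042] F [-0.221  0.463  0.839] op 41.35292970901358 j7 -1.0225077201618038 eff7 -0.061508347280323505
  corr [-0.001 -0.     0.   ]
```

Request:
apply_moves([
  [0,0,0,0,0,0.03,1],
  [0,0,0,0,0,0.06,1],
  [0,0,0,0,0,0.09,1],
  [0,0,0,0,0,0.09,1],
  [0,0,0,0,0,0.09,1],
  [0,0,0,0,0,0.09,1],
  [0,0,0,0,0,0.09,1],
  [0,0,0,0,0,0.09,1],
  [0,0,0,0,0,0.09,1],
  [0,0,0,0,0,0.09,1],
])

```text
time: 21.8
tcp_pos: [504.8, 18.2, 62.5]
orientation: [-0.002, 0.839, 0.544, 0.003]
wrist_force: [2.2, 3.9, 0.7]
opening: 40.6
```

```bash
python3 -c "
from h import *
st()"
```

```text
t 21.8 [504.768  18.169  62.452] yaw 1.15124868742451 M [ 0.888 -0.516  0.367] F [2.235 3.875 0.692] op 40.645736144874796 j7 -1.0988476631129018 eff7 -0.44432460330426693
  corr [-0.001 -0.     0.   ]
```

Request:
apply_moves([
  [0,0,0,0,0,0.06,1],
  [0,0,0,0,0,0.12,1],
  [0,0,0,0,0,0.18,1],
  [0,0,0,0,0,0.24,1],
  [0,0,0,0,0,0.28,1],
  [0,0,0,0,0,0.32,1],
  [0,0,0,0,0,0.32,1],
  [0,0,0,0,0,0.32,1],
  [0,0,0,0,0,0.32,1],
  [0,0,0,0,0,0.32,1],
])

```text
time: 22.8
tcp_pos: [504.2, 17.2, 62.3]
orientation: [-0.002, 0.915, 0.404, 0.002]
wrist_force: [-0.9, -0.8, 1.6]
opening: 41.2
```

```bash
python3 -c "
from h import *
st()"
```

```text
t 22.8 [504.193  17.224  62.268] yaw 0.8308070068663476 M [-0.193  0.026  0.096] F [-0.869 -0.824  1.58 ] op 41.15765781043545 j7 -1.3692471219978433 eff7 -0.07851241389289498
  corr [-0.  0.  0.]
```

Request:
apply_moves([
  [0,0,0,0,0,0,-0.3],
  [0,0,0,0,0,0,-0.3],
  [-0.0005,0,0,0,0,0,-0.3],
  [-0.0005,0,0,0,0,0,-0.3],
  [-0.0005,0,0,0,0,0,1],
  [-0.0005,0,0,0,0,0,1],
  [-0.0005,0,0,0,0,0,1],
  [-0.0005,0,0,0,0,0,1],
  [-0.0005,0,0,0,0,0,1],
  [-0.0005,0,0,0,0,0,1],
])

```text
time: 23.8
tcp_pos: [503.9, 16.8, 62.3]
orientation: [-0.002, 0.915, 0.404, 0.002]
wrist_force: [0.4, -0.4, -0.7]
opening: 41.2
```

```bash
python3 -c "
from h import *
st()"
```

```text
t 23.8 [503.935  16.844  62.273] yaw 0.8308440761792979 M [-0.138 -0.185  0.014] F [ 0.379 -0.398 -0.656] op 41.19187628185758 j7 -1.3685354065614166 eff7 0.021999115124344826
  corr [ 0. -0.  0.]
```

Request:
apply_moves([
  [0,0,0,0,0,0.06,1],
  [0,0,0,0,0,0.12,1],
  [0,0,0,0,0,0.18,1],
  [0,0,0,0,0,0.24,1],
  [0,0,0,0,0,0.3,1],
  [0,0,0,0,0,0.36,1],
  [0,0,0,0,0,0.4,1],
  [0,0,0,0,0,0.4,1],
  [0,0,0,0,0,0.4,1],
  [0,0,0,0,0,0.4,1],
])

```text
time: 24.8
tcp_pos: [503.9, 17.2, 62.3]
orientation: [-0.002, 0.977, 0.214, 0.001]
wrist_force: [0.5, 1.2, -0.6]
opening: 40.9
```

```bash
python3 -c "
from h import *
st()"
```

```text
t 24.8 [503.918  17.175  62.257] yaw 0.4319704404036486 M [ 0.262 -0.218  0.221] F [ 0.455  1.23  -0.644] op 40.92927018129315 j7 -1.70474830304572 eff7 -0.14349196571856737
  corr [0. 0. 0.]
```

Request:
apply_moves([
  [0,0,0,0,0,0,-0.3],
  [0,0,0,0,0,0,-0.3],
  [0,0,0,0,0,0,-0.3],
  [0,0,0,0,0,0,-0.3],
  [0,0,0,0,0,0,1],
  [0,0,0,0,0,0,1],
  [0,0,0,0,0,0,1],
  [0,0,0,0,0,0,1],
  [0,0,0,0,0,0,1],
  [0,0,0,0,0,0,1],
])

```text
time: 25.8
tcp_pos: [503.9, 17.2, 62.3]
orientation: [-0.002, 0.977, 0.214, 0.001]
wrist_force: [-0.6, 0.2, -0.5]
opening: 41.1
```

```bash
python3 -c "
from h import *
st()"
```

```text
t 25.8 [503.907  17.189  62.269] yaw 0.4321212490986406 M [-0.094 -0.064 -0.056] F [-0.593  0.221 -0.539] op 41.05244439509085 j7 -1.7046428431580238 eff7 -0.00513630235218443
  corr [0. 0. 0.]
```

Request:
apply_moves([
  [0,0,0,0,0,0.06,1],
  [0,0,0,0,0,0.12,1],
  [0,0,0,0,0,0.18,1],
  [0,0,0,0,0,0.24,1],
  [0,0,0,0,0,0.3,1],
  [0,0,0,0,0,0.36,1],
  [0,0,0,0,0,0.4,1],
  [0,0,0,0,0,0.4,1],
  [0,0,0,0,0,0.4,1],
  [0,0,0,0,0,0.4,1],
])

```text
time: 26.8
tcp_pos: [504.0, 17.5, 62.2]
orientation: [-0.003, 1.0, 0.017, 0.001]
wrist_force: [0.6, 1.8, -1.2]
opening: 41.6
```

```bash
python3 -c "
from h import *
st()
go((503.9,17.2,180,-0.397))"
```

```text
t 26.8 [503.955  17.484  62.245] yaw 0.03316869646718312 M [ 0.306 -0.198  0.1  ] F [ 0.563  1.833 -1.175] op 41.59896335558179 j7 -2.0401291277872065 eff7 -0.09036896517500281
  corr [0. 0. 0.]
(503.9, 17.2, 180) -> [0.0002, -0.0003, -0.1178] [-0.005, -0.001, 0.43] dist 0.118
```

Request:
apply_moves([
  [0,0,0,0,0,0,-0.5],
  [0,0,0,0,0,0,-0.5],
  [0,0,0,0,0,0,-0.5],
  [0,0,0,0,0,0,-0.5],
  [0,0,-0.03,0,0,0,-1],
  [0,0,-0.06,0,0,0.1,-1],
  [0,0,-0.09,0,0,0.2,-1],
  [0,0,-0.11,0,0,0.3,-1],
  [0,0,-0.118,0,0,0.43,-1],
  [0,0,-0.118,0,0,0.43,-1],
])

```text
time: 27.8
tcp_pos: [504.8, 16.7, 181.8]
orientation: [-0.003, 0.98, -0.198, 0.002]
wrist_force: [0.1, -0.6, 0.6]
opening: 91.9
```

```bash
python3 - <<'E'
from h import *
st()
i,o=snap('m',['lens','knob_top','reader_body'])
for k,z in(('lens',32),('knob_top',92),('reader_body',32)):
    if k in o: print(k,plane(i,o[k],z))
im=cv2.imread('pics/m.png')[:240,160:480]
img=cv2.resize(im,(800,600),interpolation=cv2.INTER_CUBIC)
c=(559,-5.5,-0.397)
def W(a,b,z):
    C,S=np.cos(c[2]),np.sin(c[2]); return (c[0]+C*a-S*b,c[1]+S*a+C*b,z)
for P,Q in(((-95,0,56),(75,0,56)),((75,-23,56),(75,23,56)),((100,-19,32),(100,19,32))):
    a,b=proj(i,[W(*P),W(*Q)]);f=lambda q:tuple(int(v) for v in (q-[160,0])*2.5);cv2.line(img,f(a),f(b),(0,0,255),1)
cv2.imwrite('pics/m2.png',img)
E
```

```text
t 27.8 [504.821  16.677 181.818] yaw -0.39835516178415875 M [ 0.089  0.021 -0.004] F [ 0.128 -0.634  0.553] op 91.86196969365237 j7 -2.278672863584573 eff7 -1.1221801489591599
  corr [-0.001  0.     0.12 ]
t 27.85 tcp [504.1  16.7 180.8]
lens [([319.9, 17.4], 0.95)]
knob_top [([318.7, 197.4], 0.84)]
reader_body [([318.7, 99.3], 0.97)]
lens [652.089 -46.275  32.   ]
knob_top [506.008  16.178  92.   ]
reader_body [584.026 -16.37   32.   ]
```

View pics/m2.png

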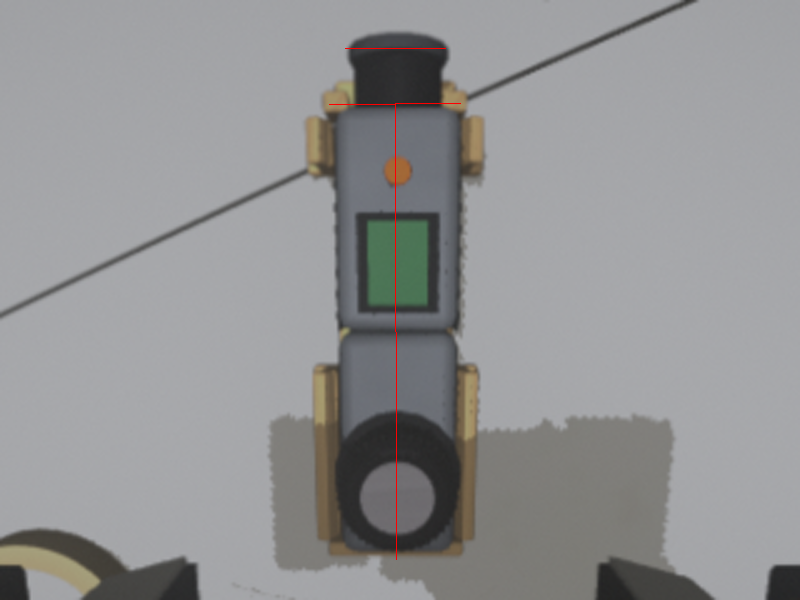

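```bash
python3 - <<'E'
from h import *
go((582.2,-15.4,110,-0.398),(582.2,-15.4,13.5,-0.398))
E
```

```text
(582.2, -15.4, 110) -> [0.0856, -0.0004, 0.0692] [-0.005, 0.002, 0.004] dist 0.11
(582.2, -15.4, 13.5) -> [0.0858, 0.0001, 0.1657] [-0.005, 0.002, 0.004] dist 0.187
```

Request:
apply_moves([
  [0.04,0,0,-0.005,0.002,0.004,-1],
  [0.08,0,0.01,-0.005,0.002,0.004,-1],
  [0.0856,0,0.05,-0.005,0.002,0.004,-1],
  [0.0857,0,0.09,-0.005,0.002,0.004,-1],
  [0.0858,0,0.13,-0.005,0.002,0.004,-1],
  [0.0858,0,0.155,-0.005,0.002,0.004,-1],
  [0.0858,0,0.166,-0.005,0.002,0.004,-1],
  [0.0858,0,0.166,-0.005,0.002,0.004,-1],
  [0.0858,0,0.166,-0.005,0.002,0.004,1],
  [0.0858,0,0.166,-0.005,0.002,0.004,1],
], grip_force=40)

```text
time: 29.0
tcp_pos: [583.8, -15.2, 14.9]
orientation: [-0.0, 0.98, -0.198, 0.002]
wrist_force: [0.1, -0.2, -0.4]
opening: 80.0
```

```bash
python3 - <<'E'
from h import *
st(582.2,-15.4,13.5)
E
```

```text
t 29.0 [583.756 -15.212  14.895] yaw -0.39804228993168 M [ 0.062 -0.001  0.003] F [ 0.105 -0.154 -0.368] op 80.04474087600528 j7 -2.3846984064749766 eff7 0.008222335309255868
  corr [-0.001  0.001  0.001]
```

Request:
apply_moves([
  [0,0,0,0,0,0,1],
  [0,0,0,0,0,0,1],
  [0,0,0,0,0,0,1],
  [0,0,0,0,0,0,1],
  [0,0,0,0,0,0,1],
  [0,0,0,0,0,0,1],
  [0,0,-0.01,0,0,0,1],
  [0,0,-0.03,0,0,0,1],
  [0,0,-0.06,0,0,0,1],
  [0,0,-0.09,0,0,0,1],
])

```text
time: 30.0
tcp_pos: [581.9, -15.0, 104.8]
orientation: [-0.0, 0.98, -0.198, -0.0]
wrist_force: [0.2, -0.0, -5.3]
opening: 45.8
```

```bash
python3 - <<'E'
from h import *
st(582.2,-15.4,101)
n=np.array([np.cos(.495),np.sin(.495)])
L=np.array([573,437.5])-100*n; B=L-75*n; print(L,B)
go((500,150,103,0.05),(B[0],B[1],101,.495))
E
```

```text
t 30.0 [581.946 -14.962 104.791] yaw -0.39763398358666935 M [-0.035 -0.211 -0.074] F [ 0.158 -0.032 -5.287] op 45.842882027006816 j7 -2.3109647956938812 eff7 -0.3168791625648737
  corr [0.    0.    0.004]
[485.003 389.997] [419.005 354.369]
(500, 150, 103) -> [-0.1394, -0.1204, 0.0019] [-0.0, 0.0, -0.448] dist 0.184
(np.float64(419.0054757786643), np.float64(354.3694610275836), 101) -> [-0.2932, -0.2774, 0.004] [-0.0, 0.0, -0.893] dist 0.404
```

Request:
apply_moves([
  [-0.032,-0.03,0,0,0,-0.1,1],
  [-0.064,-0.06,0,0,0,-0.2,1],
  [-0.096,-0.09,0,0,0,-0.3,1],
  [-0.128,-0.121,0,0,0,-0.4,1],
  [-0.162,-0.153,0,0,0,-0.5,1],
  [-0.196,-0.185,0.002,0,0,-0.6,1],
  [-0.23,-0.217,0.004,0,0,-0.7,1],
  [-0.263,-0.249,0.004,0,0,-0.8,1],
  [-0.293,-0.277,0.004,0,0,-0.893,1],
  [-0.293,-0.277,0.004,0,0,-0.893,1],
])

```text
time: 31.0
tcp_pos: [413.7, 361.5, 101.8]
orientation: [-0.004, 0.968, 0.251, -0.0]
wrist_force: [0.2, 0.5, -4.8]
opening: 45.9
```

```bash
python3 - <<'E'
from h import *
st(419,354.4,101)
i,o=snap('n',['lens','tile_face'])
for n in('top','scene'):
    I=arm.camera_info(n);im=arm.camera(n)
    c=im[180:290,160:300] if n=='top' else im[190:330,200:360]
    cv2.imwrite(f'pics/n_{n}.png',cv2.resize(c,None,fx=5,fy=5,interpolation=cv2.INTER_CUBIC)[:600,:,::-1])
    print(n,[(t,r['position'],r['confidence']) for t in('lens','tile_face') for r in arm.tip_of(t,n)[:2]],proj(I,[[485,390,120],[573,437.5,120]]))
E
```

```text
t 31.0 [413.742 361.505 101.846] yaw 0.507777913508954 M [ 0.107 -0.014 -0.001] F [ 0.228  0.504 -4.801] op 45.855353974193555 j7 -2.295647794462867 eff7 0.06776715628802776
  corr [0.001 0.009 0.001]
t 31.05 tcp [415.8 357.6 101.2]
lens [([317.5, 104.7], 0.75)]
tile_face []
top [('lens', [203.0, 238.9], 0.53), ('tile_face', [189.2, 212.2], 0.62)] [[203.518 241.414]
 [188.301 212.041]]
scene [('lens', [278.8, 256.8], 0.9), ('tile_face', [243.6, 259.9], 0.71)] [[279.62  258.342]
 [241.957 257.201]]
```

View pics/n.png

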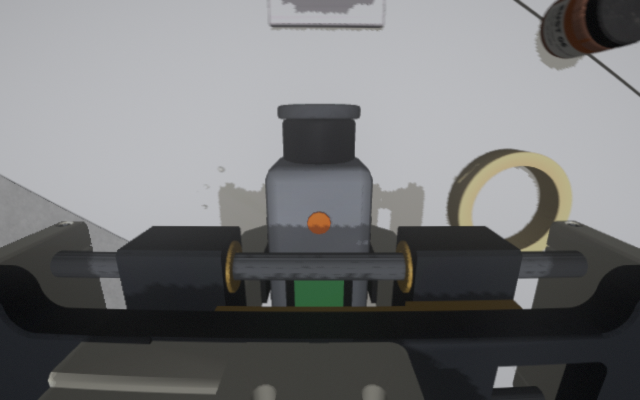

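View pics/n_top.png

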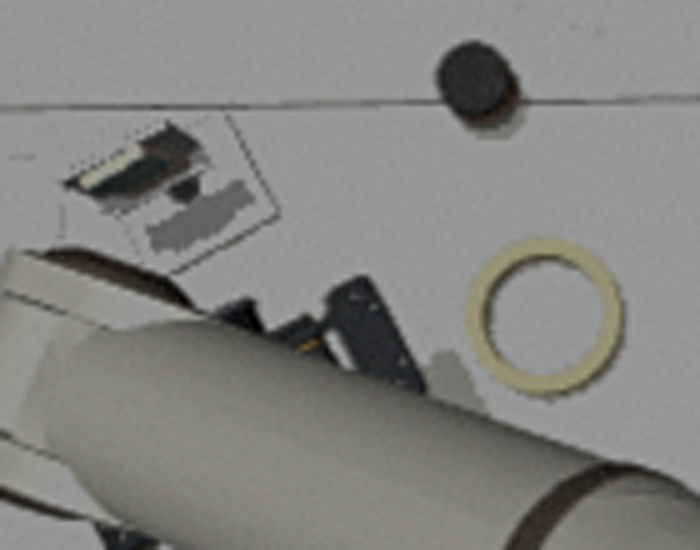

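View pics/n_scene.png

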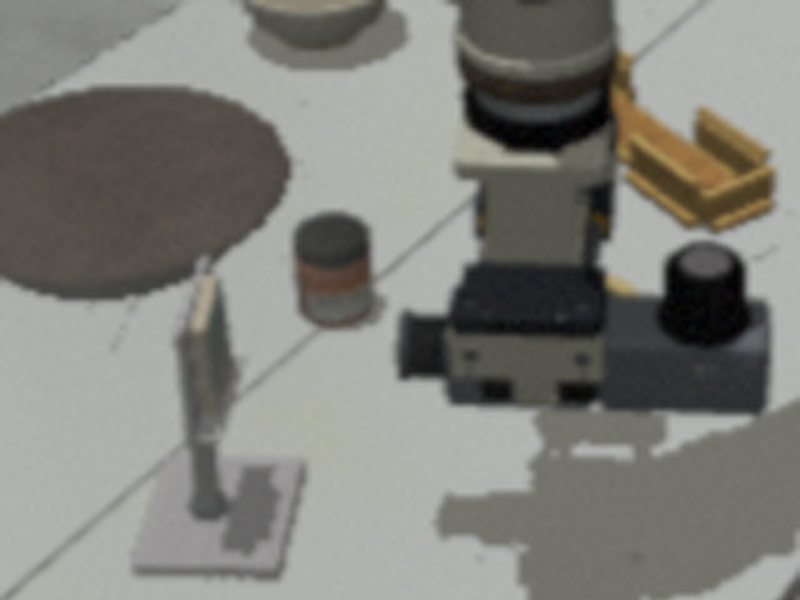

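```bash
python3 - <<'E'
from h import *
st(419,354.4,101)
i,o=snap('n2',['lens'])
im=cv2.imread('pics/n2.png')[0:140,200:450];cv2.imwrite('pics/n3.png',cv2.resize(im,None,fx=3,fy=3,interpolation=cv2.INTER_CUBIC))
st(419,354.4,101)
import pickle;pickle.dump(i,open('n2.pkl','wb'))
E
```

```text
t 31.45 [419.839 352.711 100.892] yaw 0.49314599272651694 M [ 0.049 -0.17  -0.008] F [ 0.327 -0.673 -6.228] op 46.052614454234416 j7 -2.2960681716521574 eff7 0.0008282501767098438
  corr [ 0.    -0.002 -0.   ]
t 31.5 tcp [419.7 353.  101. ]
lens [([317.4, 105.1], 0.86)]
t 31.55 [419.577 353.192 100.991] yaw 0.49397727767932453 M [ 0.068 -0.106  0.004] F [-0.131  0.455 -5.756] op 45.642617282891585 j7 -2.296090877020403 eff7 0.0004305641778046265
  corr [ 0.    -0.001 -0.   ]
```

View pics/n3.png

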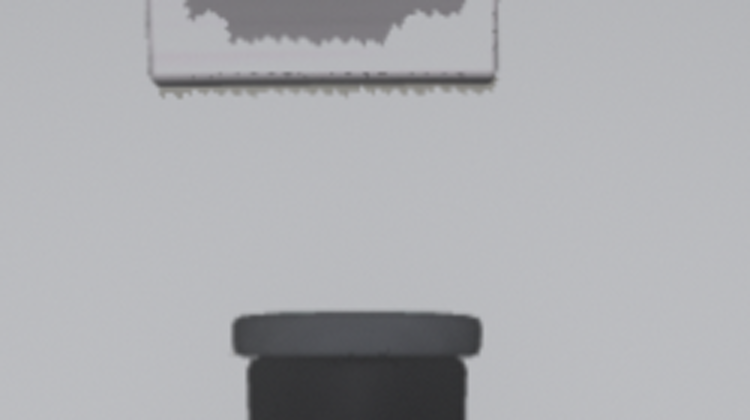

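```bash
python3 - <<'E'
from h import *
import pickle
np.set_printoptions(precision=1,suppress=True)
i=pickle.load(open('n2.pkl','rb'))
n=np.array([np.cos(.495),np.sin(.495)]);q=np.array([-n[1],n[0]])
for z in(0,6):
  a,b=plane(i,(152/3+200,82/3),z),plane(i,(496/3+200,79/3),z);m=(a+b)/2
  print(a,b,b-a,m,'lat of base rel lens line',(m[:2]-[419.6,353.2])@q, 'lat of tile(573,437.5)',(np.array([573,437.5])-[419.6,353.2])@q,'fwd',(m[:2]-[419.6,353.2])@n, np.degrees(np.arctan2((a-b)[0],-(a-b)[1])))
t=arm.camera_info('top')
# tile top edge from f.png crop scale 10, offset 160,185 : approx ends
for uv in [(160+130/10,185+318/10),(160+340/10,185+195/10),(160+ 240/10,185+275/10)]:
  print([plane(t,uv,z) for z in(120,145)])
s=arm.camera_info('scene')
for z in (110,120,130): print(proj(t,[573,437.5,z]))
E
```

```text
[516.  465.3   0. ] [559.6 385.3   0. ] [ 43.6 -80.    0. ] [537.8 425.3   0. ] lat of base rel lens line 7.255577884279592 lat of tile(573,437.5) 1.3115069342281778 fwd 138.25960991915778 -151.4125405152232
[515.2 463.4   6. ] [557.8 385.3   6. ] [ 42.6 -78.2   0. ] [536.5 424.3   6. ] lat of base rel lens line 7.066946580939076 lat of tile(573,437.5) 1.3115069342281778 fwd 136.66097914887536 -151.41254051522324
[array([559.4, 481.9, 120. ]), array([555.3, 473.1, 145. ])]
[array([595.5, 421.5, 120. ]), array([590.6, 413.9, 145. ])]
[array([571.8, 450.1, 120. ]), array([567.4, 442. , 145. ])]
[[189.3 212.6]]
[[188.3 212. ]]
[[187.2 211.5]]
```

Request:
apply_moves([
  [0,-0.004,0,0,0,0,1],
  [0,-0.004,0,0,0,0,1],
  [0,-0.004,0,0,0,0,1],
  [0,-0.004,0,0,0,0,1],
  [0,-0.004,0,0,0,0,1],
  [0,-0.004,0,0,0,0,1],
  [0,-0.004,0,0,0,0,1],
  [0,-0.004,0,0,0,0,1],
  [0,-0.004,0,0,0,0,1],
  [0,-0.004,0,0,0,0,1],
])

```text
time: 32.55
tcp_pos: [417.7, 356.7, 101.0]
orientation: [-0.0, 0.97, 0.244, 0.0]
wrist_force: [-0.5, 0.8, -5.8]
opening: 45.8
```

Request:
apply_moves([
  [0,0,0,0,0,0,1],
  [0,0,0,0,0,0,1],
  [0,0,0,0,0,0,1],
  [0,0,0,0,0,0,1],
  [0,0,0,0,0,0,1],
  [0,0,0,0,0,0,1],
  [0,0,0,0,0,0,1],
  [0,0,0,0,0,0,1],
  [0,0,0,0,0,0,1],
  [0,0,0,0,0,0,1],
])

```text
time: 33.55
tcp_pos: [417.7, 356.7, 101.0]
orientation: [-0.0, 0.97, 0.244, 0.0]
wrist_force: [-0.2, 0.6, -5.8]
opening: 45.7
```

```bash
python3 - <<'E'
from h import *
st(419,354.4,101)
i,o=snap('p',['lens'])
print(arm.state()['qvel'])
im=cv2.imread('pics/p.png')[0:140,200:450];cv2.imwrite('pics/p3.png',cv2.resize(im,None,fx=3,fy=3,interpolation=cv2.INTER_CUBIC))
I={n:arm.camera_info(n) for n in('top','scene')}
for t in('lens','tile_face','knob_top'):
    r={}
    for n in I:
        arm.camera(n); r[n]=arm.tip_of(t,n)
    if all(r.values()): print(t,*tri([(I[n],r[n][0]['position']) for n in I]))
go((582.0,-15.2,104,-0.397))
E
```

```text
t 33.55 [417.684 356.715 101.005] yaw 0.4939107527215938 M [ 0.123 -0.119 -0.005] F [-0.242  0.586 -5.815] op 45.67157909542823 j7 -2.3031047900320543 eff7 7.151802947191754e-05
  corr [0.    0.003 0.   ]
t 33.6 tcp [417.7 356.7 101. ]
lens [([318.3, 104.2], 0.6)]
[ 0.001  0.001 -0.001  0.001 -0.001  0.001  0.001]
lens [483.834 399.104 116.616] [np.float64(4.270225916250839), np.float64(4.2702259162508795)]
tile_face [568.949 437.864 116.019] [np.float64(2.4657134357737474), np.float64(2.4657134357738117)]
(582.0, -15.2, 104) -> [-0.0316, 0.4053, -0.0031] [-0.0, -0.0, 0.891] dist 0.407
```

View pics/p3.png

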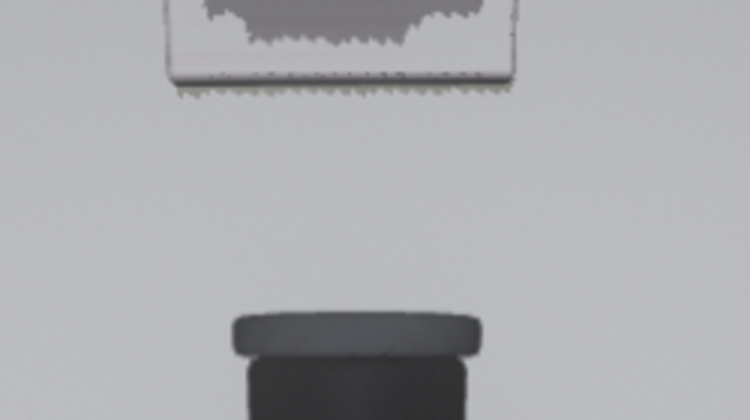

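Request:
apply_moves([
  [-0.002,0.036,-0.004,0,0,0.09,1],
  [-0.005,0.078,-0.004,0,0,0.19,1],
  [-0.008,0.122,-0.003,0,0,0.29,1],
  [-0.012,0.168,-0.003,0,0,0.39,1],
  [-0.016,0.214,-0.003,0,0,0.49,1],
  [-0.02,0.26,-0.003,0,0,0.59,1],
  [-0.024,0.306,-0.003,0,0,0.69,1],
  [-0.028,0.352,-0.003,0,0,0.79,1],
  [-0.0316,0.395,-0.003,0,0,0.88,1],
  [-0.0316,0.4053,-0.003,0,0,0.891,1],
])

```text
time: 35.25
tcp_pos: [584.0, -23.2, 103.8]
orientation: [0.002, 0.979, -0.203, 0.001]
wrist_force: [0.4, -1.4, -6.5]
opening: 45.9
```

```bash
python3 - <<'E'
from h import *
go((582.0,-15.2,60,-0.397),(582.0,-15.2,14.5,-0.397))
E
```

```text
(582.0, -15.2, 60) -> [-0.0051, -0.0067, 0.0437] [0.003, -0.003, -0.011] dist 0.045
(582.0, -15.2, 14.5) -> [-0.0052, -0.0068, 0.0892] [0.003, -0.003, -0.011] dist 0.09
```

Overshoot still settling; settle at z≈60 first.

Request:
apply_moves([
  [-0.005,-0.0067,0,0.003,-0.003,-0.011,1],
  [-0.005,-0.0067,0.02,0.003,-0.003,-0.011,1],
  [-0.005,-0.0067,0.04,0.003,-0.003,-0.011,1],
  [-0.005,-0.0067,0.044,0.003,-0.003,-0.011,1],
  [-0.005,-0.0067,0.044,0.003,-0.003,-0.011,1],
  [-0.005,-0.0067,0.044,0.003,-0.003,-0.011,1],
  [-0.005,-0.0067,0.044,0.003,-0.003,-0.011,1],
  [-0.005,-0.0067,0.044,0.003,-0.003,-0.011,1],
  [-0.005,-0.0067,0.044,0.003,-0.003,-0.011,1],
  [-0.005,-0.0067,0.044,0.003,-0.003,-0.011,1],
])

```text
time: 36.25
tcp_pos: [582.3, -15.4, 60.1]
orientation: [0.0, 0.98, -0.197, 0.0]
wrist_force: [-0.0, -1.4, -5.6]
opening: 45.7
```

```bash
python3 - <<'E'
from h import *
st(582.0,-15.2,14.5)
i,o=snap('q',['lens'])
im=cv2.imread('pics/q.png')[0:240,160:480];cv2.imwrite('pics/q2.png',cv2.resize(im,(800,600),interpolation=cv2.INTER_CUBIC))
go((582.0,-15.2,14.5,-0.397))
E
```

```text
t 36.25 [582.295 -15.365  60.082] yaw -0.39731780545912 M [-0.002 -0.112 -0.011] F [-0.043 -1.366 -5.604] op 45.72700104510515 j7 -2.348222146471823 eff7 0.0006948623922653496
  corr [-0.    -0.     0.046]
t 36.3 tcp [582.2 -15.4  60. ]
lens [([319.2, 102.3], 0.67), ([316.1, 255.3], 0.4)]
(582.0, -15.2, 14.5) -> [-0.0002, -0.0, 0.0454] [0.0, -0.0, -0.0] dist 0.045
```

View pics/q2.png

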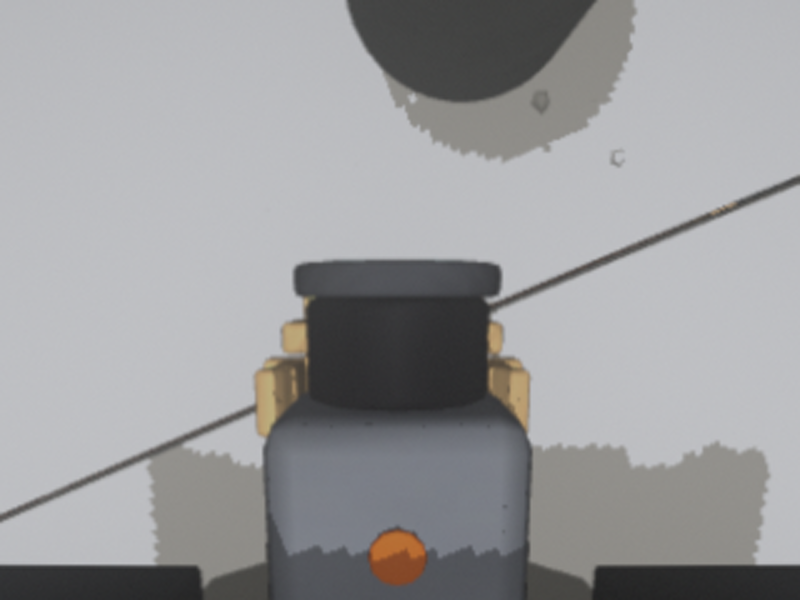

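Request:
apply_moves([
  [0,0,0.012,0,0,0,1],
  [0,0,0.022,0,0,0,1],
  [0,0,0.031,0,0,0,1],
  [0,0,0.038,0,0,0,1],
  [0,0,0.043,0,0,0,1],
  [0,0,0.0455,0,0,0,1],
  [0,0,0.0455,0,0,0,1],
  [0,0,0.0455,0,0,0,1],
  [0,0,0.0455,0,0,0,1],
  [0,0,0.0455,0,0,0,1],
])

```text
time: 37.35
tcp_pos: [581.6, -15.0, 15.1]
orientation: [0.0, 0.98, -0.197, -0.0]
wrist_force: [-5.5, 1.1, 6.3]
opening: 46.0
```

```bash
python3 - <<'E'
from h import *
st(582.0,-15.2,14.5)
E
```

```text
t 37.35 [581.635 -15.005  15.085] yaw -0.3967043107892245 M [0.244 0.818 0.014] F [-5.506  1.074  6.317] op 45.98685340581227 j7 -2.38548536006835 eff7 -0.02316581318154931
  corr [0.    0.    0.001]
```

Request:
apply_moves([
  [0,0,0,0,0,0,-1],
  [0,0,0,0,0,0,-1],
  [0,0,0,0,0,0,-1],
  [0,0,0,0,0,0,-1],
  [0,0,0,0,0,0,-1],
  [0,0,-0.01,0,0,0,-1],
  [0,0,-0.05,0,0,0,-1],
  [0,0,-0.1,0,0,0,-1],
  [-0.04,0,-0.14,0,0,0,-1],
  [-0.085,0,-0.17,0,0,0,-1],
])

```text
time: 38.35
tcp_pos: [512.7, 14.8, 182.0]
orientation: [-0.0, 0.98, -0.198, 0.002]
wrist_force: [0.4, -1.0, 1.0]
opening: 92.0
```

Request:
apply_moves([
  [0,0,0,0,0,0,-1],
  [0,0,0,0,0,0,-1],
  [0,0,0,0,0,0,-1],
  [0,0,0,0,0,0,-1],
  [0,0,0,0,0,0,-1],
  [0,0,0,0,0,0,-1],
  [0,0,0,0,0,0,-1],
  [0,0,0,0,0,0,-1],
  [0,0,0,0,0,0,-1],
  [0,0,0,0,0,0,-1],
])

```text
time: 39.35
tcp_pos: [512.7, 14.8, 182.0]
orientation: [-0.0, 0.98, -0.198, 0.002]
wrist_force: [0.6, 0.5, -0.5]
opening: 91.8
```

```bash
python3 - <<'E'
from h import *
st(582.0,-15.2,14.5)
i,o=snap('r',['lens','knob_top','reader_body'])
for k,z in(('lens',32),('knob_top',92),('reader_body',32)):
    if k in o: print(k,plane(i,o[k],z))
im=cv2.imread('pics/r.png')[:240,160:480]
img=cv2.resize(im,(800,600),interpolation=cv2.INTER_CUBIC)
c=(559,-5.5,-0.397)
def W(a,b,z):
    C,S=np.cos(c[2]),np.sin(c[2]); return (c[0]+C*a-S*b,c[1]+S*a+C*b,z)
for P,Q in(((-95,0,56),(75,0,56)),((75,-23,56),(75,23,56)),((100,-19,32),(100,19,32))):
    a,b=proj(i,[W(*P),W(*Q)]);f=lambda q:tuple(int(v) for v in (q-[160,0])*2.5);cv2.line(img,f(a),f(b),(0,0,255),1)
cv2.imwrite('pics/r2.png',img)
im=arm.camera('scene');cv2.imwrite('pics/r_scene.png',cv2.resize(im[140:300,220:440],(800,582),interpolation=cv2.INTER_CUBIC)[:,:,::-1])
E
```

```text
t 39.35 [512.67   14.843 182.04 ] yaw -0.39824041016042155 M [0.054 0.003 0.028] F [ 0.569  0.509 -0.473] op 91.77357442069207 j7 -2.290224746769523 eff7 7.149298966169226e-06
  corr [0.075 0.001 0.168]
t 39.4 tcp [512.7  14.8 182.1]
lens [([318.1, 29.7], 0.97)]
knob_top [([318.6, 210.5], 0.63)]
reader_body [([319.9, 110.7], 0.93)]
lens [650.515 -43.05   32.   ]
knob_top [502.681  18.683  92.   ]
reader_body [581.028 -15.701  32.   ]
```

View pics/r2.png

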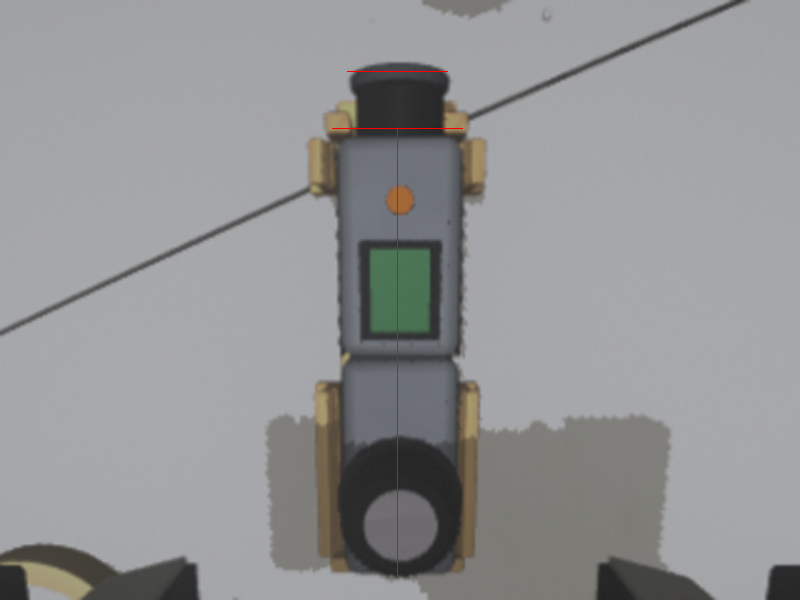

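View pics/r_scene.png

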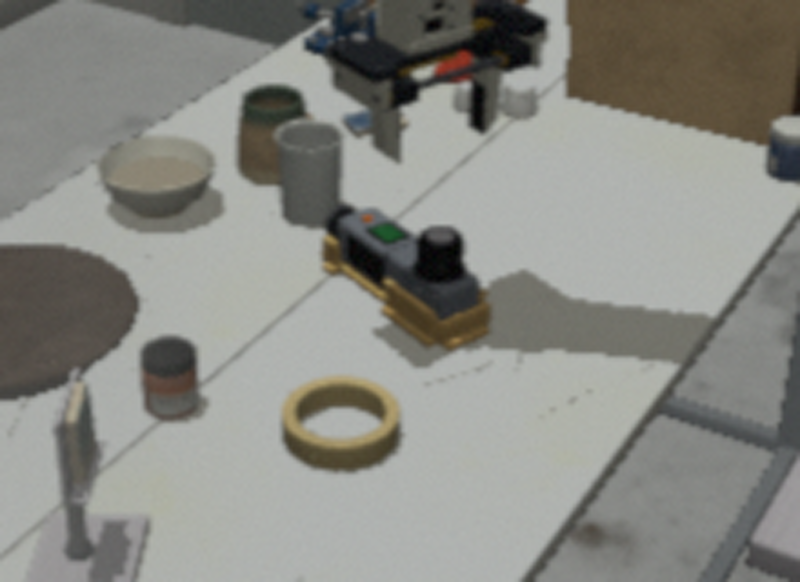

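```bash
python3 -c "
from plant import arm
print(arm.hand_in()); print(arm.state()['time'])"
```

```text
the job is handed in; nothing more can be done
None
the job is handed in; nothing more can be done
```

The whole job was carried out and handed in at about 39.5 s. The hand-in gives no verdict, so nothing below confirms a pass.

- **Knob:** I laid the reader in the cradle and turned the knob down to its lower stop. The wrist moment there was -0.83 N m, and -0.86 N m after letting go and gripping again. I then turned it up four separate times by about 23 degrees, letting go after each so it settled in the next click. The knob bears no mark and the carriage can't be read, so the fourth click rests on this count, with no independent check.
- **Tile:** I lifted the reader by its body and held it still for about 2 s, with the lens about 92 to 100 mm from the tile by my measurements. The two estimates of the tile's middle sideways differed by about 6 mm: the camera triangulation put it about 3 mm to the right, and the stand's base about 4 mm to the left. I aimed between them. The triangulated tile height was 116 to 117 mm, against 120 mm in the text, and I used 120.
- **Last checks:** The pictures show the reader seated level in the cradle, about 2 mm further back than the first time, which is within its play. The jaws are open and clear of it. The tape roll, jar and beaker look unmoved and upright, judged by eye only.
- **Weak measurement:** Finding heights from my two wrist views of the reader worked poorly (48 mm for the body point instead of 24, 155 mm for the knob top instead of 84). I used the text's heights there; the top and scene cameras agreed for the lens (23 mm) but read the knob top low, at 65 mm.

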